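# Load and rehang the flux-wash basket

## Task

Swing up the keeper lever on the wash stand, lift the empty basket off its trunnion slots without letting it swing, tip or catch, and set it down flat in the middle of the blue mat. Put every heatsink on the bench into the basket, shared out between its two compartments so that it hangs about level, then hang the basket back in both slots and swing the keeper lever fully down over its trunnion. Leave the other things on the bench where they are.

Things in the scene. Friction and masses are not known exactly. Their poses are not given: they have to be found in the camera images.
- stand_pivot (a point): midway between the stand's two slots, where the trunnion axis rests, 130 mm above the table. Each slot is open-topped, 12 mm wide in x, its floor 4 mm below this point; its upper 16 mm flare to 32 mm wide, and the uprights' tops are 26 mm above this point. y runs along the trunnion axis, z up; the robot is on the -x side
- keeper (a joint): keeper lever of the stand: flat steel arm with a red knob, hinged on the outer face of the +y upright about the stand's y axis. 0 = down, lying level towards the stand's -x and trapping the +y trunnion (2 mm above it); 1.4 rad = fully up, nearly vertical; above 1.0 it leaves the slot free. It stays where it is left; about 1 N at the knob moves it
- keeper_knob (a point): centre of the red keeper knob, a cylinder of 14 mm diameter and 24 mm length along the stand's y, 84 mm from the hinge; it can be pinched by its two ends (closing along y) and turns between the fingers. Its inner end lies 2 mm outside the +y upright's outer face, but 25 mm clear of the upright in x when down
- keeper_hinge (a point): point on the keeper hinge axis level with the knob along y: knob = hinge + 84 mm x (-cos q along stand x, + sin q along z), q the keeper joint; 34 mm to the stand's +x of stand_pivot, 99 mm to its +y, 10 mm above it. Fixed to the stand, axes as the stand's. Fully up, the knob's top is 230 mm above the table
- basket_handle (a point): centre of the basket's orange handle bar: an upright plate 10 mm thick (basket x), 128 mm long (basket y), 22 mm tall, on two end cheeks. Axes are the basket's: x across the bar, y along the trunnions, z up. The basket's underside is 77 mm below this point, its rim 37 mm below, the top of the bar 11 mm above. At the start it hangs in the stand, its axes along the stand's
- basket_pivot (a point): mid-point of the basket's trunnion axis, 17 mm below basket_handle. The trunnion pins are 8 mm in diameter, reach to y = +-96 mm, with brass collars of 18 mm diameter from y = 64 to 70 mm that run 3 mm inside the uprights; the basket swings freely about them while it hangs
- basket: the aluminium basket, about 0.5 kg, an open box 148 (x) x 128 (y) x 40 mm tall with 4 mm walls and floor; a wall under the bar (at x = 0, along y, up to the rim) parts it into two compartments of 65 mm (x) by 120 mm (y). Origin at the centre of its underside, axes as basket_handle
- stand: the fixed stand: grey base 190 (x) x 200 (y) x 8 mm and two blue uprights at its y = +-79 mm, each 50 mm wide in x (the +y one 68 mm, reaching farther to +x for the hinge) and 12 mm thick, with the slots in their tops; origin at the centre of its underside, axes as stand_pivot
- mat_centre (a point): centre of the top face of the blue mat, fixed, 220 x 220 mm, 3 mm thick
- sink1_centre (a point): black finned aluminium heatsink block, 34 (its x) x 24 (its y) x 36 mm tall (its z, standing upright at the start), about 50 g; this point is its centre, 18 mm above its underside. Grip it across any pair of sides. May be absent
- sink2_centre (a point): black finned aluminium heatsink block, 34 (its x) x 24 (its y) x 36 mm tall (its z, standing upright at the start), about 50 g; this point is its centre, 18 mm above its underside. Grip it across any pair of sides. May be absent
- sink3_centre (a point): black finned aluminium heatsink block, 34 (its x) x 24 (its y) x 36 mm tall (its z, standing upright at the start), about 50 g; this point is its centre, 18 mm above its underside. Grip it across any pair of sides. May be absent
- sink4_centre (a point): black finned aluminium heatsink block, 34 (its x) x 24 (its y) x 36 mm tall (its z, standing upright at the start), about 50 g; this point is its centre, 18 mm above its underside. Grip it across any pair of sides. May be absent
- spool: bystander: solder spool, 52 mm in diameter, 38 mm tall; origin at its underside
- tip_tin: bystander: black round tip-cleaner tin, 60 mm in diameter, 34 mm tall; origin at its underside
- screwdriver: bystander: screwdriver lying on the bench along its x, beyond the heatsinks
- wash_bottle: bystander: bottle, 54 mm in diameter, 130 mm tall; origin at its underside
- multimeter: bystander: yellow multimeter, 140 x 75 x 34 mm, lying; origin at its underside
- transformer: bystander: small transformer, 40 x 44 x 32 mm; origin at its underside
- brush: bystander: brush lying on the bench along its x
Things that resemble listed ones, but are neither listed nor needed, are in the scene too. Leave any green or pink look-alike of the part that bears sink2_centre alone.

How it is judged (in metres and radians):
On the way, in this order (a step that is already met when the one before it is completed fails the run):
1. the keeper lever is up while the basket still hangs in its slots (value of joint keeper above 1 rad and x of basket_pivot in the frame of stand_pivot between -0.005 and 0.005 m and y of basket_pivot in the frame of stand_pivot between -0.008 and 0.008 m and z of basket_pivot in the frame of stand_pivot between -0.004 and 0.004 m and angle between the y axis of basket_handle and the y axis of stand_pivot, either way round below 0.1 rad), for 0.2 s.
2. the basket stands flat, released, on the middle of the mat (horizontal distance between basket_handle and mat_centre below 0.04 m and height (world z) of basket_handle below 0.088 m and angle between basket_handle's own z axis and vertical below 0.08 rad and linear speed of basket below 0.03 m/s and contact force between the fingers and basket below 0.1 N), for 0.3 s.
3. every heatsink is in the basket, which still stands on the mat (all of step 2 and x of sink1_centre in the frame of basket_handle between -0.072 and 0.072 m and y of sink1_centre in the frame of basket_handle between -0.062 and 0.062 m and z of sink1_centre in the frame of basket_handle between -0.08 and -0.034 m and x of sink2_centre in the frame of basket_handle between -0.072 and 0.072 m and y of sink2_centre in the frame of basket_handle between -0.062 and 0.062 m and z of sink2_centre in the frame of basket_handle between -0.08 and -0.034 m and x of sink3_centre in the frame of basket_handle between -0.072 and 0.072 m and y of sink3_centre in the frame of basket_handle between -0.062 and 0.062 m and z of sink3_centre in the frame of basket_handle between -0.08 and -0.034 m and x of sink4_centre in the frame of basket_handle between -0.072 and 0.072 m and y of sink4_centre in the frame of basket_handle between -0.062 and 0.062 m and z of sink4_centre in the frame of basket_handle between -0.08 and -0.034 m), for 0.3 s.
4. the basket hangs by both trunnions in the slots again, keeper still up (all of step 1), for 0.2 s.
At the end, for the whole second after the job is handed in: The basket hangs at rest by both trunnions in the stand's slots (trunnion axis within 5 mm in x, 8 mm in y and 4 mm in height of stand_pivot), tilted less than 0.35 rad, with every heatsink inside it, and the keeper lever is down (below 0.12 rad); basket and lever are released (x of basket_pivot in the frame of stand_pivot between -0.005 and 0.005 m and y of basket_pivot in the frame of stand_pivot between -0.008 and 0.008 m and z of basket_pivot in the frame of stand_pivot between -0.004 and 0.004 m and angle between the y axis of basket_handle and the y axis of stand_pivot, either way round below 0.1 rad and x of sink1_centre in the frame of basket_handle between -0.072 and 0.072 m and y of sink1_centre in the frame of basket_handle between -0.062 and 0.062 m and z of sink1_centre in the frame of basket_handle between -0.08 and -0.034 m and x of sink2_centre in the frame of basket_handle between -0.072 and 0.072 m and y of sink2_centre in the frame of basket_handle between -0.062 and 0.062 m and z of sink2_centre in the frame of basket_handle between -0.08 and -0.034 m and x of sink3_centre in the frame of basket_handle between -0.072 and 0.072 m and y of sink3_centre in the frame of basket_handle between -0.062 and 0.062 m and z of sink3_centre in the frame of basket_handle between -0.08 and -0.034 m and x of sink4_centre in the frame of basket_handle between -0.072 and 0.072 m and y of sink4_centre in the frame of basket_handle between -0.062 and 0.062 m and z of sink4_centre in the frame of basket_handle between -0.08 and -0.034 m and linear speed of basket below 0.03 m/s and contact force between the fingers and basket below 0.1 N and value of joint keeper below 0.12 rad and angle between basket_handle's own z axis and vertical below 0.35 rad and contact force between the fingers and stand below 0.1 N); the robot touches nothing.
It fails at once if the basket swings or tips more than 0.5 rad (angle between basket_handle's own z axis and vertical above 0.5 rad).
It fails at once if the basket catches: it is forced against the stand with more than 35 N (contact force between basket and stand above 35 N).
It fails at once if another thing on the bench is moved more than 4 cm (distance of any of spool, tip_tin, screwdriver, wash_bottle, multimeter, transformer, brush from where it was at the start of the episode above 0.04 m).
Of sink1, sink2, sink3, sink4 only 2 to 4 are there at a start; the rules pass over those that are not, and their reading is None.
At some moment in a run one of sink1, sink2, sink3, sink4 may be knocked a few centimetres aside while the robot is not near it.
It also fails if it takes over 210 s, if anything falls off the work surface, if the arm or the gripper's body presses on something with over 40 N, if the wrist force passes 120 N, or if a joint passes its speed limit or range.

## Robot

A 7-joint arm with a two-finger parallel gripper is mounted at the origin on the work surface. World frame = base frame: x ahead of the robot, y to its left, z up, the work surface at z = 0. Lengths are in m, angles in degrees, forces in N, time in s.
With the tool pointing down it reaches from about 0.425 to 0.875 m from the base axis. Payload 4.7 kg.
Tool frame: the origin (TCP) lies at the very end of the fingers, on their centre line; the grasp point (between the pads) lies 19 mm behind it; z points along the fingers, y is the line along which they close (so a half turn about z gives the same grasp; the last joint's range is limited). The gripper opens to 87 mm and grips with 3 to 60 N. Pads are 19 mm wide; open, the fingers measure 117 mm over their backs; the gripper's body (75 mm by 190 mm) begins 51 mm behind the grasp point.
Start: joints at [67.214, 18.392, -4.016, 83.108, 1.295, 78.541, -3.26], TCP at [0.26, -0.596, 0.223] pointing down, gripper open.
Joint ranges: [-163.93, 163.93], [-17.29, 119.83], [-79.2, 71.16], [3.27, 140.29], [-89.18, 269.18], [5.43, 117.66], [-154.24, 154.24]. Speed limits (degrees/s): [147.25, 147.25, 180, 180, 180, 180, 180].

## Interface

Orientations are given as [roll, pitch, yaw] about the fixed x, y, z axes, in that order (R = Rz(yaw) Ry(pitch) Rx(roll)).
In Python, from cell import get_obs, read_camera, sign_off, silhouettes gives the robot as it stands.
- The arm moves only by the tool play_rows, never from a script. Its argument "steps" is a list that holds one entry, the list of rows, each a list of 7 numbers: the shift along the tool's x, y, z in m, then the turn, a rotation vector about the tool's x, y, z in rad, then the finger opening in m, from 0 to 0.087. A call has 1 to 12 rows; each row shifts and turns the commanded pose from where the row before left it, along the tool's axes as they then stand; what a row does not reach is not made up. A row lasts 1/10 s, in which the tool goes at most 50 mm and 8.59 degrees, less where a joint would pass 70% of its speed; a pose out of reach is approached as far as the arm can. A call is refused whole if a number of a shift passes 0.05 or a number of a turn 0.15, either way. A call with a gripper value outside its range is refused whole. The fingers move at their own pace and stop on an object; "force" is the grip in N (left out, the last holds). Time passes only in rows, so rows that do not move let the fingers close. It gives the time, the measured TCP pose, the force, the opening and the grip force at its end, in the units of the state.
- get_obs(): the state, without advancing time (a new reading comes with each control period).
- read_camera(name): name is "side" or "top"; returns a dict with "frame" (400x640x3 uint8, red, green, blue), "intrinsics" (3x3 intrinsics, pixels), "k1" (the pictures are not rectified: a ray, as slopes to the right and down, at radius r is drawn at 1 + k1 r^2 times it, then the intrinsics apply), "view" (4x4, takes a point from world to camera coordinates). Camera axes: x right, y up, looking along -z (the intrinsics and any distortion apply to the point x, -y, -z); pixel columns grow to the right and rows downward; lengths in m; the calibration is good to about 2 mm. A picture is of the moment at which its call begins. There is no depth.
- sign_off(): hands the job in; it is judged then, once.
Trained networks look in the newest picture that a camera, given by its name, has taken for a name from the list of things; names that differ only in an ending like _2 or _b are one class to them, and where a whole thing is asked for, a point or a joint stands for the part that bears it (a point fixed in the world has none). Each returns a list of dicts, best first, with "p" (0 to 1); they miss things now and then, are a little off and sometimes report something else, mostly with a low value. They report only what shows in the picture. A call takes as long as a camera call. They do not tell look-alikes from the thing itself.
- silhouettes(camera, name): "pixels" (400x640 bool, what is visible of it) and "extent" ([left, top, right, bottom] in pixels, round what is visible of it).
The state is a dict: "time_s": time; "qpos": joint angles; "joint_velocities": joint speeds; "effort": joint torques, N m; "tool_pos": TCP position; "tool_rot": TCP orientation; "force": force on the tool from outside, world axes, zero at the start; "wrist_torque": the same for the moment, N m; "grip_width": finger opening in m; "grasp_force": force on a finger pad.
Only numpy, scipy, OpenCV 4.12 (cv2) and the standard library are available. Lean on these libraries where they do the work, as an engineer would, in place of code of your own. Each camera call takes 0.05 s, during which the arm holds its last target. There are 200 camera calls.

## Working session

There is one attempt and no reset: what is moved stays moved. The work goes in short steps, Python scripts to look and compute and a tool call to move; the robot and the scene stay as the last step left them, time stands still between calls to the robot, and variables do not carry over. Pictures are saved under pics/ and viewed, at most 14 in all, crops included, and the job is handed in when it is done.

Besides the shell and the picture viewer there is one more tool, called after ">>>" as a command line: name --argument value ..., lists and objects as JSON in quotes. play_rows: Moves the arm, as the interface text tells. Its arguments: {"type":"object","properties":{"steps":{"type":"array","items":{"type":"array","items":{"type":"array","items":{"type":"number"}}}},"force":{"type":"number"}},"required":["steps"]}

```bash
ls; mkdir -p pics; cat > h.py <<'E'
import numpy as np, cv2
from cell import get_obs, read_camera, sign_off, silhouettes
def cam(n):
    return read_camera(n)
def ray(c,u,v):
    K=np.array(c["intrinsics"]);V=np.array(c["view"])
    d=np.array([(u-K[0,2])/K[0,0],(v-K[1,2])/K[1,1]]);p=d.copy()
    for _ in range(20): p=d/(1+c["k1"]*(p@p))
    R=V[:3,:3];o=-R.T@V[:3,3]
    return o,R.T@np.array([p[0],-p[1],-1.])
def atz(c,u,v,z):
    o,d=ray(c,u,v); return o+d*(z-o[2])/d[2]
def proj(c,P):
    K=np.array(c["intrinsics"]);V=np.array(c["view"])
    q=V[:3,:3]@np.array(P,float)+V[:3,3]; p=np.array([q[0],-q[1]])/-q[2]
    p=p*(1+c["k1"]*(p@p)); return p*[K[0,0],K[1,1]]+[K[0,2],K[1,2]]
def save(c,name): cv2.imwrite("pics/"+name,c["frame"][:,:,::-1])
E
python3 - <<'E'
from h import *
for n in("top","side"):
    c=cam(n);save(c,n+"0.png")
    V=np.array(c["view"]);print(n,-V[:3,:3].T@V[:3,3],V[:3,:3].round(2).tolist(),c["k1"],c["intrinsics"])
    for t in ["basket","stand","sink1_centre","keeper_knob","spool","tip_tin","screwdriver","wash_bottle","multimeter","transformer","brush"]:
        print(t,[(round(d["p"],2),[int(x) for x in d["extent"]],[int(x.mean()) for x in np.nonzero(d["pixels"])[::-1]]) for d in silhouettes(n,t)])
print(get_obs())
E
```

```text
pics
top [0.34059944 0.00310387 1.43142043] [[-0.02, -1.0, -0.01], [0.99, -0.02, 0.15], [-0.15, -0.0, 0.99]] -0.07993355534859288 [[393.19823052   0.         318.64084008]
 [  0.         393.19823052 192.35776437]
 [  0.           0.           1.        ]]
basket [(0.63, [313, 159, 356, 205], [334, 181])]
stand [(0.63, [299, 161, 362, 212], [329, 192]), (0.26, [181, 216, 204, 232], [191, 225])]
sink1_centre []
keeper_knob [(0.67, [301, 165, 307, 191], [305, 183]), (0.3, [304, 160, 359, 211], [329, 193])]
spool [(0.46, [358, 236, 376, 254], [368, 243])]
tip_tin [(0.75, [281, 237, 299, 255], [291, 245])]
screwdriver [(0.72, [311, 159, 361, 207], [334, 181]), (0.7, [398, 146, 428, 160], [414, 152])]
wash_bottle [(0.68, [183, 216, 199, 233], [191, 225])]
multimeter [(0.55, [172, 154, 205, 201], [188, 176]), (0.2, [180, 215, 200, 233], [191, 225])]
transformer []
brush [(0.78, [454, 192, 470, 247], [461, 215]), (0.26, [315, 159, 360, 206], [333, 181])]
side [ 0.13608237 -1.25415939  1.20148232] [[0.94, -0.33, -0.02], [0.23, 0.6, 0.77], [-0.25, -0.73, 0.64]] 0.008478464529031143 [[502.4130
[... 873 characters left out ...]
s': 1.2, 'qpos': array([67.21231892, 18.39216457, -4.01716379, 83.10767814,  1.29650434,
       78.54197854, -3.26083692]), 'joint_velocities': array([-0.00949272,  0.08047917,  0.02581445, -0.07328904,  0.04327327,
        0.01008487, -0.00861378]), 'effort': array([-2.64983350e-05, -4.91114759e+01, -4.03676284e-01, -3.12778831e+01,
       -6.39150920e-02,  3.36899247e-02,  3.49769937e-05]), 'tool_pos': array([ 0.26016045, -0.59567883,  0.22258283]), 'tool_rot': array([1.79996598e+02, 3.93100396e-03, 2.35969512e+01]), 'force': array([-0.58873327, -0.24960594, -0.36894148]), 'wrist_torque': array([ 0.00961268, -0.03894259,  0.03876317]), 'grasp_force': 0.0, 'grip_width': 0.08688650490030149}
```

```bash
python3 - <<'E'
import cv2
t=cv2.imread("pics/top0.png");s=cv2.imread("pics/side0.png")
cv2.imwrite("pics/t1.png",cv2.resize(t[110:290,160:480],None,fx=2.5,fy=2.5,interpolation=cv2.INTER_CUBIC))
cv2.imwrite("pics/s1.png",cv2.resize(s[120:360,220:520],None,fx=2.5,fy=2.5,interpolation=cv2.INTER_CUBIC))
E
```

```text
(no output)
```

View pics/t1.png

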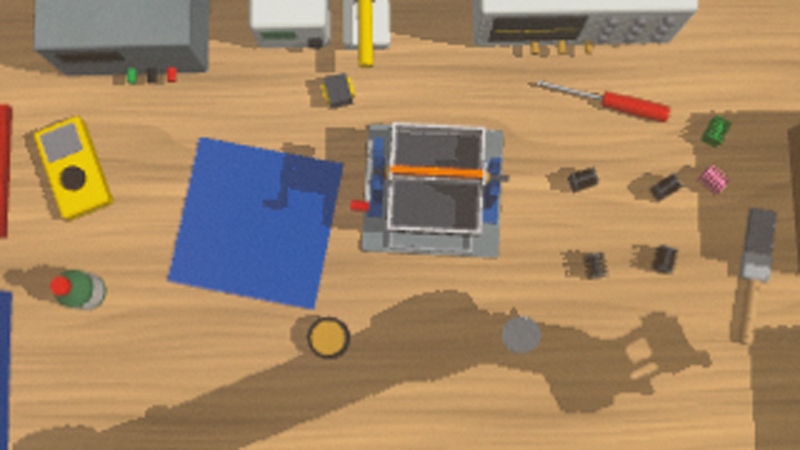

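View pics/s1.png

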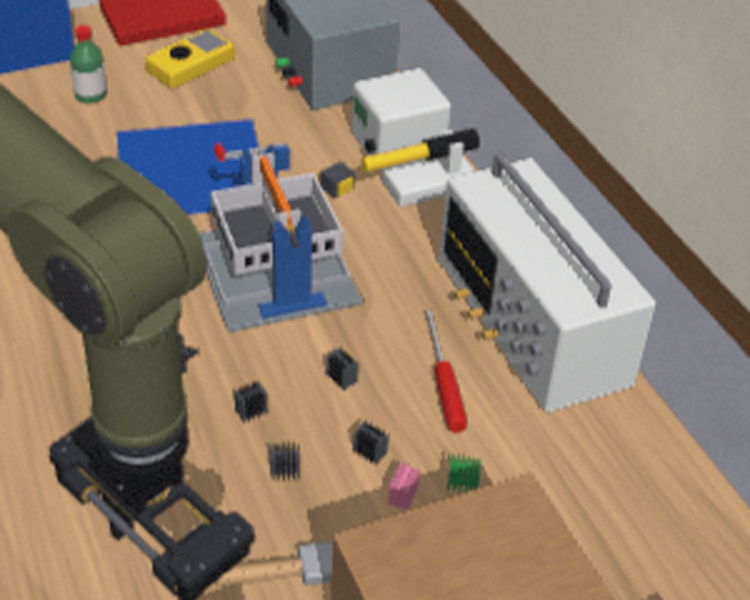

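Top view (full-frame pixels): candidates for the heatsinks are four black blocks at about (393,182), (426,184), (398,216), (426,214). The look-alikes are green at (447,162) and pink at (446,182), and I'll leave those alone. Also visible are the basket with orange bar at (334,179), the red knob at (304,192) and the mat at about (262,199).

```bash
cat >> h.py <<'E'
def segs(c,lo,hi,roi,amin=8):
    hsv=cv2.cvtColor(c["frame"],cv2.COLOR_RGB2HSV); m=cv2.inRange(hsv,lo,hi); k=np.zeros_like(m); x0,y0,x1,y1=roi; k[y0:y1,x0:x1]=m[y0:y1,x0:x1]
    n,l,s,ce=cv2.connectedComponentsWithStats(k)
    return [(ce[i],s[i,4],np.argwhere(l==i)[:,::-1]) for i in range(1,n) if s[i,4]>=amin]
def sinks(c,verbose=1,z=0.036,roi=(380,160,440,232)):
    out=[]
    for ce,a,px in segs(c,(0,0,0),(179,255,75),roi,15):
        w=np.array([atz(c,u,v,0.022)[:2] for u,v in px]); r=cv2.minAreaRect((w*1000).astype(np.float32))
        print("sink px",ce.round(1),a,"centroid",w.mean(0).round(4),"rect",np.round(r[0],1),np.round(r[1],1),round(r[2],1))
E
python3 - <<'E'
from h import *
t=cam("top");s=cam("side")
sinks(t)
for ce,a,px in segs(t,(5,150,120),(18,255,255),(300,150,370,215)):
    w=np.array([atz(t,u,v,.155)[:2] for u,v in px]);vx,vy,x0,y0=cv2.fitLine((w*1000).astype(np.float32),2,0,.01,.01).ravel()
    print("bar",ce,a,w.mean(0),np.degrees(np.arctan2(vy,vx)),w.min(0),w.max(0))
for ce,a,px in segs(t,(100,150,80),(125,255,255),(220,155,370,240),20):
    w=np.array([atz(t,u,v,.003 if a>800 else .15)[:2] for u,v in px]);print("blue",ce,a,w.mean(0),cv2.minAreaRect((w*1000).astype(np.float32)))
for n,c,roi in(("t",t,(295,185,312,200)),("s",s,(300,170,325,190))):
    for lo,hi in(((0,150,80),(6,255,255)),((172,150,80),(179,255,255))):
        for ce,a,px in segs(c,lo,hi,roi,3): print("knob",n,ce,a,px.min(0),px.max(0),atz(c,*ce,.14))
for ce,a,px in segs(s,(5,150,120),(18,255,255),(300,170,350,225)): print("bar side",ce,a)
for y in(0.0,): pass
E
```

```text
sink px [394.1 182.6] 16 centroid [ 0.5818 -0.2659] rect [ 581.7 -265.9] [ 7.  24.6] 17.3
sink px [424.4 184.1] 23 centroid [ 0.5743 -0.377 ] rect [ 576.  -377.4] [12.6 37.2] 47.1
sink px [423.8 212.6] 27 centroid [ 0.47   -0.3688] rect [ 469.9 -369.4] [12.1 27.4] 75.5
bar [334.33057851 178.11570248] 121 [ 0.57801973 -0.04374822] 85.78044 [ 0.57054373 -0.10207911] [0.58626888 0.01672263]
blue [259.39645777 200.86376022] 2936 [0.5274028  0.22791745] ((536.6282348632812, 217.46482849121094), (214.67071533203125, 213.96734619140625), 77.94082641601562)
knob t [302.88888889 191.55555556] 27 [300 190] [306 193] [0.53751324 0.06126663 0.14      ]
knob s [307.38461538 180.38461538] 13 [306 178] [309 183] [0.5375913  0.06728461 0.14      ]
bar side [329.17857143 193.48809524] 84
```

```bash
python3 - <<'E'
from h import *
t=cam("top");s=cam("side")
a=cv2.resize(t["frame"][165:230,380:440],None,fx=6,fy=6,interpolation=cv2.INTER_NEAREST)
b=cv2.resize(s["frame"][252:317,305:380],None,fx=5.2,fy=6,interpolation=cv2.INTER_NEAREST)
cv2.imwrite("pics/sk.png",np.hstack([a,b])[:,:,::-1])
# bar weighted fit
f=t["frame"].astype(float);w=np.clip(f[:,:,0]-f[:,:,2]-90,0,None)*(f[:,:,0]>130)
P=[]
for u in range(316,353):
    col=w[170:187,u]
    if col.sum()>50:P.append((u,(col*np.arange(170,187)).sum()/col.sum(),col.sum()))
P=np.array(P);print(P[:3],P[-3:])
W=np.array([atz(t,u,v,.156)[:2] for u,v,_ in P]);k=np.polyfit(W[2:-2,1],W[2:-2,0],1);print("dx/dy",k[0],"yaw deg",-np.degrees(np.arctan(k[0])),"x at y=-.0437",np.polyval(k,-.0437),W[[0,-1]])
hs=cv2.cvtColor(t["frame"],cv2.COLOR_RGB2HSV)[176:190,386:400];print(hs[:,:,2]);print(hs[:,:,1])
E
```

```text
[[316.         177.28571429 126.        ]
 [317.         177.15867159 271.        ]
 [318.         177.15457413 317.        ]] [[350.         178.85337243 341.        ]
 [351.         178.96073298 382.        ]
 [352.         178.98473282 393.        ]]
dx/dy 0.07475825606138368 yaw deg -4.275379648902011 x at y=-.0437 0.5780505385713133 [[ 0.58182688  0.01666938]
 [ 0.57376286 -0.10189168]]
[[184 184 185 186 189 188 191 191 188 187 184 164 195 194]
 [136 136 136 138 187 189 188 184 146 118 118 117 192 198]
 [138 139 137 136 135 113 116  77  67  67  76  95 155 200]
 [139 142 108  97  68  70  63  67  71  69  75  96 160 203]
 [141 116  75  95  71  68  69  78  82  82  88  96 115 198]
 [143  81  77  85  86  76  96  89  92  82  70  76  93 154]
 [148 107  71  87  93  84  79  72  68  72  70  70  90 162]
 [152 130  74  76  95  68  69  66  67  65  70  82 108 187]
 [154 152  90  75  83  76  67  68  78  88 110 151 184 215]
 [152 148 111  70  77  79  91 116 145 176 209 211 210 209]
 [154 153 151  93 114 142 175 208 208 211 205 205 206 205]
 [193 196 197 168 200 204 203 202 202 203 203 203 204 20
[... 248 characters left out ...]
6 108 116 117 108 101  86  80  76  57  59  94 125]
 [121 111  78  55  83  80  89  95  79  92  65  48  89 121]
 [114 103  68  21  79  86  70  49  47  37  38  29  62 120]
 [121  69  70  42  36  54  21  34  28  50  76  67  60  96]
 [115  95  61  38  27  42  48  74  98  85  84  76  76 101]
 [117 112  65  67  32  86  85  85  84  82  91  87  94 115]
 [116 116  76  61  55  57  95 105  98 110 114 111 118 125]
 [117 117 106  66  60  97 106 110 118 119 124 123 124 123]
 [119 118 120  82  98 113 121 121 121 122 124 122 124 119]
 [122 121 122 111 121 123 123 122 122 123 121 124 125 121]
 [121 124 123 120 120 123 124 124 122 124 126 118 120 124]
 [120 121 123 122 121 121 123 122 126 123 122 122 124 124]]
```

View pics/sk.png

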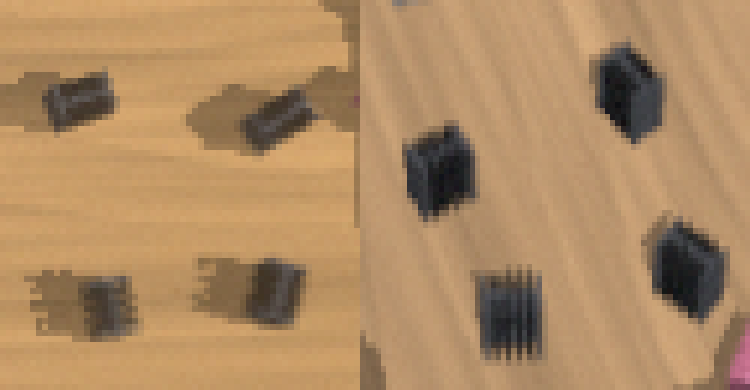

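```bash
cat >> h.py <<'E'
from scipy.optimize import minimize
def boxfit(cams,xy0,dims=(34,24,36),z0=0.0,thr=105,pad=9):
    """fit x,y,yaw of an upright dark box against dark masks of the cameras"""
    S=4;C=[]
    D=np.array(dims)/1000
    cor=np.array([[i,j,k] for i in(-.5,.5) for j in(-.5,.5) for k in(0,1)])*D
    for c in cams:
        ctr=proj(c,[*xy0,z0+D[2]/2]);o=np.round(ctr).astype(int)-14
        v=c["frame"][o[1]:o[1]+28,o[0]:o[0]+28].max(2).astype(np.uint8)
        m=(cv2.resize(v,None,fx=S,fy=S,interpolation=cv2.INTER_LINEAR)<thr)
        n,l,st,ce=cv2.connectedComponentsWithStats(m.astype(np.uint8))
        i=1+np.argmin([np.hypot(*(ce[j]-56))-st[j,4]/20 for j in range(1,n)]);C.append((c,o,l==i))
    def cost(p):
        a=p[2];R=np.array([[np.cos(a),-np.sin(a),0],[np.sin(a),np.cos(a),0],[0,0,1]])
        P=cor@R.T+[p[0],p[1],z0];tot=0
        for c,o,m in C:
            q=np.array([(proj(c,x)-o+.5)*S-.5 for x in P]).astype(np.float32)
            im=np.zeros(m.shape,np.uint8);cv2.fillConvexPoly(im,np.round(cv2.convexHull(q)*16).astype(np.int32),1,shift=4)
            im=im>0;tot+=1-(im&m).sum()/max(1,(im|m).sum())
        return tot
    best=None
    for a in np.radians([-75,-50,-25,0,25,50,75,90]):
        r=minimize(cost,[*xy0,a],method="Nelder-Mead",options=dict(initial_simplex=[[xy0[0],xy0[1],a],[xy0[0]+.008,xy0[1],a],[xy0[0],xy0[1]+.008,a],[xy0[0],xy0[1],a+.3]],maxiter=80))
        if best is None or r.fun<best.fun:best=r
    x,y,a=best.x
    return np.round([x,y],4),round((np.degrees(a)+90)%180-90,1),round(best.fun,3)
E
python3 - <<'E'
from h import *
t=cam("top");s=cam("side")
for u,v in((393.2,182),(426,184.4),(397.6,216),(425.6,213.6)):
    print(u,v,boxfit([t,s],atz(t,u,v,.025)[:2]))
# triangulate bar, knob
def tri(a,b):
    (o1,d1),(o2,d2)=ray(t,*a),ray(s,*b);A=np.stack([d1,-d2],1);k=np.linalg.lstsq(A,o2-o1,rcond=None)[0]
    p,q=o1+k[0]*d1,o2+k[1]*d2;return (p+q)/2,np.linalg.norm(p-q)
print("knob",tri((302.9,191.55),(307.4,180.4)));print("bar",tri((334.3,178.1),(329.2,193.5)))
E
```

```text
393.2 182 (array([ 0.5877, -0.2614]), np.float64(-67.2), np.float64(0.331))
426 184.4 (array([ 0.5726, -0.3827]), np.float64(-59.1), np.float64(0.322))
397.6 216 (array([ 0.4608, -0.2742]), np.float64(17.5), np.float64(0.515))
425.6 213.6 (array([ 0.4672, -0.3739]), np.float64(-20.0), np.float64(0.422))
knob (array([0.53628429, 0.0610989 , 0.14488393]), np.float64(0.001009882264442413))
bar (array([ 0.57772048, -0.04358532,  0.15437795]), np.float64(0.0009314585540744372))
```

```bash
cat >> h.py <<'E'
from scipy.spatial.transform import Rotation as Ro
def plan(x,y,z,yaw):
    o=get_obs();p=np.array(o["tool_pos"]);r=o["tool_rot"]
    R=Ro.from_euler("xyz",r,degrees=True);T=Ro.from_euler("xyz",[180,0,yaw],degrees=True)
    rv=(R.inv()*T).as_rotvec();d=T.inv().apply(np.array([x,y,z])-p)
    print("t",round(o["time_s"],1),"pos",p.round(4),"rot",np.round(r,2),"| turn",rv.round(3),"then shift",d.round(4),"rows@40mm",np.ceil(np.abs(d).max()/.04),"F",np.round(o["force"],1),"w",round(o["grip_width"],4),"q7",np.round(o["qpos"][[0,6]],0))
E
python3 - <<'E'
from h import *
plan(.536,.0605,.26,-4.3)
c=read_camera("top")
hh=cv2.imread("pics/top0.png");import cv2
cv2.imwrite("pics/tr.png",cv2.resize(hh[100:330,400:640],None,fx=2.4,fy=2.4))
print([atz(c,u,v,.0) for u,v in((440,154),(480,154))])
E
```

```text
t 1.5 pos [ 0.2602 -0.5957  0.2226] rot [180.    0.   23.6] | turn [0.    0.    0.487] then shift [ 0.2259 -0.675  -0.0374] rows@40mm 17.0 F [0.8 0.4 0.3] w 0.0873 q7 [67. -3.]
[array([ 0.69140875, -0.44926478,  0.        ]), array([ 0.68915344, -0.6029676 ,  0.        ])]
```

View pics/tr.png

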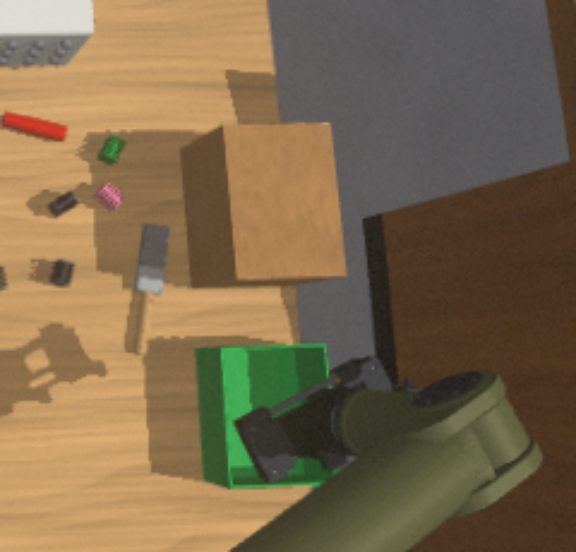

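>>> play_rows --steps '[[[0,0,-0.045,0,0,0,0.087],[0,0,-0.03,0,0,0.12,0.087],[0,0,0,0,0,0.12,0.06],[0,0,0,0,0,0.12,0.045],[0,0,0,0,0,0.127,0.045],[0.013,-0.04,0.002,0,0,0,0.045],[0.013,-0.04,0.002,0,0,0,0.045],[0.013,-0.04,0.002,0,0,0,0.045],[0.013,-0.04,0.002,0,0,0,0.045],[0.013,-0.04,0.002,0,0,0,0.045],[0.013,-0.04,0.002,0,0,0,0.045],[0.013,-0.04,0.002,0,0,0,0.045]]]'

```text
time_s: 2.75
tool_pos: [0.3724, -0.3217, 0.2837]
tool_rot: [180.0, -0.0, -4.3]
force: [0.3, -0.1, 0.1]
grip_width: 0.0451
grasp_force: 0.0
```

>>> play_rows --steps '[[[0.013,-0.04,0.002,0,0,0,0.045],[0.013,-0.04,0.002,0,0,0,0.045],[0.013,-0.04,0.002,0,0,0,0.045],[0.013,-0.04,0.002,0,0,0,0.045],[0.013,-0.04,0.002,0,0,0,0.045],[0.013,-0.04,0.002,0,0,0,0.045],[0.013,-0.04,0.002,0,0,0,0.045],[0.013,-0.04,0.002,0,0,0,0.045],[0.013,-0.03,0.002,0,0,0,0.045],[0,0,0,0,0,0,0.045]]]'

```text
time_s: 3.75
tool_pos: [0.5157, 0.0227, 0.2656]
tool_rot: [-179.8, -0.0, -3.8]
force: [-0.1, 0.0, -0.2]
grip_width: 0.0454
grasp_force: 0.0
```

```bash
python3 - <<'E'
from h import *
plan(.536,.0605,.125,-4.3)
t=cam("top");s=cam("side")
a=t["frame"][150:250,270:410];b=s["frame"][140:240,260:400]
cv2.imwrite("pics/k1.png",cv2.resize(np.hstack([a,b]),None,fx=2.8,fy=2.8,interpolation=cv2.INTER_CUBIC)[:,:,::-1])
E
```

```text
t 3.8 pos [0.5157 0.0227 0.2656] rot [-1.7983e+02 -3.0000e-02 -3.8200e+00] | turn [-0.003 -0.001  0.008] then shift [ 0.0174 -0.0392  0.1406] rows@40mm 4.0 F [-0.1  0.  -0.2] w 0.0454 q7 [  30. -100.]
```

View pics/k1.png

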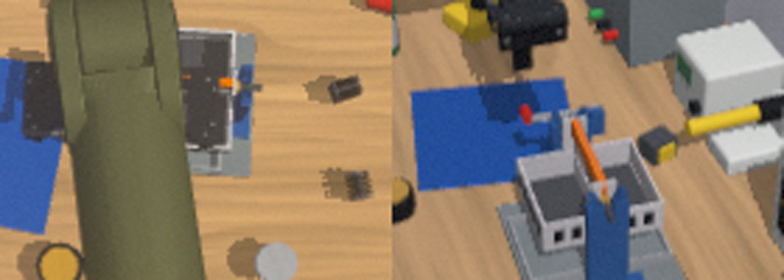

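The gripper hovers just right of and above the red knob (side crop, knob at (526,113)), and the basket still hangs undisturbed.

>>> play_rows --steps '[[[0.009,-0.02,0,0,0,0.008,0.045],[0.0085,-0.019,0,0,0,0,0.045],[0,0,0.03,0,0,0,0.045],[0,0,0.03,0,0,0,0.045],[0,0,0.03,0,0,0,0.045],[0,0,0.025,0,0,0,0.045],[0,0,0.02,0,0,0,0.045],[0,0,0.006,0,0,0,0.045],[0,0,0,0,0,0,0.045]]]'

```text
time_s: 4.75
tool_pos: [0.5349, 0.0529, 0.124]
tool_rot: [180.0, 0.1, -4.9]
force: [0.4, -0.1, 0.7]
grip_width: 0.0448
grasp_force: 0.0
```

>>> play_rows --force 5 --steps '[[[0,0,0,0,0,0,0.015],[0,0,0,0,0,0,0.015],[0,0,0,0,0,0,0.015],[0,0,0,0,0,0,0.015],[0,0,0,0,0,0,0.015]]]'

```text
time_s: 5.25
tool_pos: [0.5365, 0.0575, 0.1257]
tool_rot: [-179.8, -0.2, -4.7]
force: [1.4, 5.2, 0.6]
grip_width: 0.0247
grasp_force: 5.0
```

>>> play_rows --steps '[[[0,-0.003,0,0,0,0,0.015],[0,0,0,0,0,0,0.015],[0.001,0,-0.0125,0,0,0,0.015],[0.003,0,-0.0123,0,0,0,0.015],[0.0045,0,-0.0117,0,0,0,0.015],[0.0063,0,-0.011,0,0,0,0.015],[0.0079,0,-0.0098,0,0,0,0.015],[0.0092,0,-0.0085,0,0,0,0.015],[0.0104,0,-0.0071,0,0,0,0.015],[0.0114,0,-0.0054,0,0,0,0.015],[0.0096,0,-0.0031,0,0,0,0.015],[0,0,0,0,0,0,0.015]]]'

```text
time_s: 6.45
tool_pos: [0.5995, 0.053, 0.2064]
tool_rot: [-179.9, 0.0, -4.7]
force: [0.4, 4.3, -0.9]
grip_width: 0.0249
grasp_force: 5.0
```

>>> play_rows --steps '[[[0,0,0,0,0,0,0.045],[0,0,0,0,0,0,0.045],[0,0,-0.02,0,0,0,0.045],[0,0,-0.04,0,0,0,0.045],[0,0,-0.04,0,0,0,0.087],[0,0,0,0,0,0,0.087]]]'

```text
time_s: 7.05
tool_pos: [0.601, 0.0515, 0.3124]
tool_rot: [180.0, -0.6, -4.9]
force: [0.6, 0.8, 0.4]
grip_width: 0.0541
grasp_force: 0.0
```

```bash
python3 - <<'E'
from h import *
plan(.578,-.0427,.32,85.7)
s=cam("side");save(s,"s2.png")
cv2.imwrite("pics/k2.png",cv2.resize(s["frame"][120:260,220:400],None,fx=3,fy=3,interpolation=cv2.INTER_CUBIC)[:,:,::-1])
E
```

```text
t 7.0 pos [0.601  0.0515 0.3124] rot [179.96  -0.58  -4.85] | turn [ 0.009 -0.007 -1.58 ] then shift [-0.0957 -0.0158 -0.0076] rows@40mm 3.0 F [0.6 0.8 0.4] w 0.0541 q7 [  23. -109.]
```

View pics/k2.png

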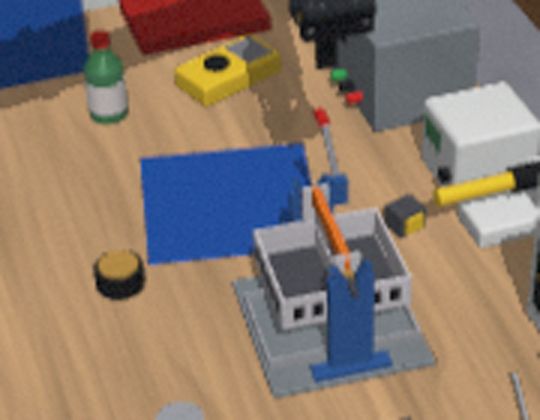

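The keeper stands nearly vertical (knob at crop (322,118)) and the basket hangs level in both slots.

>>> play_rows --steps '[[[0,0,-0.01,0,0,-0.144,0.087],[0,0,0,0,0,-0.144,0.087],[0,0,0,0,0,-0.144,0.087],[0,0,0,0,0,-0.144,0.087],[0,0,0,0,0,-0.144,0.087],[0,0,0,0,0,-0.144,0.087],[0,0,0,0,0,-0.144,0.087],[0,0,0,0,0,-0.144,0.087],[0,0,0,0,0,-0.144,0.087],[0,0,0,0,0,-0.144,0.087],[0,0,0,0,0,-0.14,0.087]]]'

```text
time_s: 8.2
tool_pos: [0.5979, 0.0508, 0.3144]
tool_rot: [-179.9, 0.1, 86.0]
force: [-0.5, -0.5, -1.0]
grip_width: 0.0868
grasp_force: 0.0
```

>>> play_rows --steps '[[[-0.032,-0.005,0,0,0,0,0.087],[-0.032,-0.005,0,0,0,0,0.087],[-0.032,-0.006,0,0,0,0,0.087],[0,0,0,0,0,0,0.087]]]'

```text
time_s: 8.6
tool_pos: [0.574, -0.0501, 0.3142]
tool_rot: [-179.8, 0.3, 85.2]
force: [-0.5, -1.5, -0.6]
grip_width: 0.0867
grasp_force: 0.0
```

```bash
python3 - <<'E'
from h import *
plan(.578,-.0432,.130,85.7)
E
```

```text
t 8.6 pos [ 0.574  -0.0501  0.3142] rot [-179.81    0.29   85.18] | turn [-0.003  0.005 -0.009] then shift [0.0072 0.0035 0.1842] rows@40mm 5.0 F [-0.5 -1.5 -0.6] w 0.0867 q7 [42. -9.]
```

>>> play_rows --steps '[[[0.005,0.0035,0.03,0,0,-0.005,0.087],[0,0,0.035,0,0,0,0.087],[0,0,0.035,0,0,0,0.087],[0,0,0.035,0,0,0,0.06],[0,0,0,0,0,0,0.05],[0,0,0,0,0,0,0.05],[0,0,0,0,0,0,0.05]]]'

```text
time_s: 9.3
tool_pos: [0.5807, -0.0375, 0.1829]
tool_rot: [179.8, 0.0, 86.1]
force: [0.1, 0.2, -0.4]
grip_width: 0.0626
grasp_force: 0.0
```

```bash
python3 - <<'E'
from h import *
plan(.578,-.0432,.130,85.7)
E
```

```text
t 9.3 pos [ 0.5807 -0.0375  0.1829] rot [1.7984e+02 2.0000e-02 8.6050e+01] | turn [0.003 0.    0.006] then shift [-0.0059 -0.0022  0.0529] rows@40mm 2.0 F [ 0.1  0.2 -0.4] w 0.0626 q7 [ 40. -12.]
```

>>> play_rows --steps '[[[-0.005,-0.002,0.02,0,0,0.005,0.05],[0,0,0.02,0,0,0,0.05],[0,0,0.012,0,0,0,0.05],[0,0,0,0,0,0,0.04],[0,0,0,0,0,0,0.04],[0,0,0,0,0,0,0.04]]]'

```text
time_s: 9.9
tool_pos: [0.5782, -0.0424, 0.1304]
tool_rot: [179.9, 0.0, 85.8]
force: [0.8, 0.0, 0.7]
grip_width: 0.0412
grasp_force: 0.0
```

>>> play_rows --force 5 --steps '[[[0,0,0,0,0,0,0.02],[0,0,0,0,0,0,0.01],[0,0,0,0,0,0,0.005],[0,0,0,0,0,0,0.005],[0,0,0,0,0,0,0.005]]]'

```text
time_s: 10.4
tool_pos: [0.5778, -0.0426, 0.1291]
tool_rot: [179.9, 0.0, 85.8]
force: [0.9, -0.1, -0.4]
grip_width: 0.01
grasp_force: 5.0
```

```bash
python3 - <<'E'
from h import *
plan(.578,-.0432,.130,85.7)
s=cam("side");t=cam("top")
cv2.imwrite("pics/b1.png",cv2.resize(np.hstack([s["frame"][150:260,270:390],t["frame"][140:250,270:390]]),None,fx=3.2,fy=3.2,interpolation=cv2.INTER_CUBIC)[:,:,::-1])
E
```

```text
t 10.4 pos [ 0.5778 -0.0426  0.1291] rot [179.93   0.    85.76] | turn [0.001 0.    0.001] then shift [-0.0006  0.0003 -0.0009] rows@40mm 1.0 F [ 0.9 -0.1 -0.4] w 0.01 q7 [ 40. -14.]
```

View pics/b1.png

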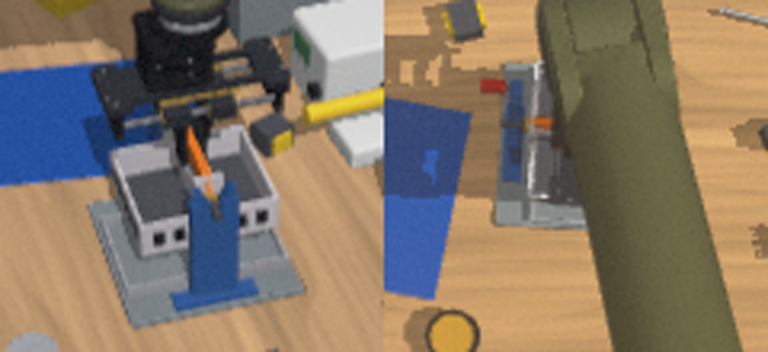

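Grip is at 10 mm width with almost no side force; the side crop shows the fingers on the bar at (190,140). Hung reference pose: TCP (0.5778, -0.0426, 0.1291), yaw 85.8.

>>> play_rows --force 40 --steps '[[[0,0,0,0,0,0,0.005],[0,0,0,0,0,0,0.005],[0,0,-0.003,0,0,0,0.005],[0,0,-0.005,0,0,0,0.005],[0,0,-0.008,0,0,0,0.005],[0,0,-0.01,0,0,0,0.005],[0,0,-0.01,0,0,0,0.005],[0,0,-0.01,0,0,0,0.005],[0,0,0,0,0,0,0.005]]]'

```text
time_s: 11.4
tool_pos: [0.5783, -0.0424, 0.1771]
tool_rot: [179.8, 0.0, 85.8]
force: [0.7, 0.2, -6.3]
grip_width: 0.0097
grasp_force: 40.0
```

>>> play_rows --steps '[[[0,0,-0.015,0,0,0,0.005],[0,0,-0.02,0,0,0,0.005],[0,0,-0.02,0,0,0,0.005],[0,0,-0.02,0,0,0,0.005],[0,0,-0.02,0,0,0,0.005],[0,0,-0.02,0,0,0,0.005],[0,0,-0.02,0,0,0,0.005],[0,0,-0.015,0,0,0,0.005],[0,0,0,0,0,0,0.005],[0,0,0,0,0,0,0.005]]]'

```text
time_s: 12.4
tool_pos: [0.577, -0.0425, 0.3246]
tool_rot: [-180.0, 0.0, 85.8]
force: [-0.9, -0.5, -6.7]
grip_width: 0.0096
grasp_force: 40.0
```

```bash
python3 - <<'E'
from h import *
plan(.5366,.217,.30,85.8)
E
```

```text
t 12.4 pos [ 0.577  -0.0425  0.3246] rot [-1.7997e+02  1.0000e-02  8.5770e+01] | turn [-0.001  0.    -0.001] then shift [ 0.2558 -0.0593  0.0246] rows@40mm 7.0 F [-0.9 -0.5 -6.7] w 0.0096 q7 [ 42. -10.]
```

>>> play_rows --steps '[[[0.01,-0.002,0,0,0,0,0.005],[0.02,-0.005,0,0,0,0,0.005],[0.03,-0.007,0,0,0,0,0.005],[0.03,-0.007,0,0,0,0,0.005],[0.03,-0.007,0,0,0,0,0.005],[0.03,-0.007,0,0,0,0,0.005],[0.03,-0.007,0,0,0,0,0.005],[0.03,-0.007,0,0,0,0,0.005],[0.025,-0.006,0,0,0,0,0.005],[0.015,-0.003,0,0,0,0,0.005],[0.006,-0.001,0,0,0,0,0.005],[0,0,0,0,0,0,0.005]]]'

```text
time_s: 13.6
tool_pos: [0.5364, 0.2182, 0.3242]
tool_rot: [-179.9, 0.0, 85.9]
force: [0.2, 0.5, -5.3]
grip_width: 0.0096
grasp_force: 40.0
```

>>> play_rows --steps '[[[0,0,0.02,0,0,0,0.005],[0,0,0.03,0,0,0,0.005],[0,0,0.03,0,0,0,0.005],[0,0,0.03,0,0,0,0.005],[0,0,0.03,0,0,0,0.005],[0,0,0.03,0,0,0,0.005],[0,0,0.03,0,0,0,0.005],[0,0,0.02,0,0,0,0.005],[0,0,0.01,0,0,0,0.005],[0,0,0,0,0,0,0.005],[0,0,0,0,0,0,0.005],[0,0,0,0,0,0,0.005]]]'

```text
time_s: 14.8
tool_pos: [0.5384, 0.2174, 0.0964]
tool_rot: [179.9, -0.0, 85.7]
force: [0.2, -0.4, -5.7]
grip_width: 0.0098
grasp_force: 40.0
```

```bash
python3 - <<'E'
from h import *
plan(.5366,.217,.062,85.8)
E
```

```text
t 14.8 pos [0.5384 0.2174 0.0964] rot [ 1.7986e+02 -5.0000e-02  8.5730e+01] | turn [ 0.002 -0.001 -0.001] then shift [-0.0005 -0.0018  0.0344] rows@40mm 1.0 F [ 0.2 -0.4 -5.7] w 0.0098 q7 [ 18. -44.]
```

>>> play_rows --steps '[[[0,0,0.012,0,0,0,0.005],[0,0,0.01,0,0,0,0.005],[0,0,0.007,0,0,0,0.005],[0,0,0.003,0,0,0,0.005],[0,0,0.002,0,0,0,0.005],[0,0,0.001,0,0,0,0.005],[0,0,0,0,0,0,0.005],[0,0,0,0,0,0,0.005],[0,0,0,0,0,0,0.005]]]'

```text
time_s: 15.7
tool_pos: [0.5364, 0.2165, 0.0622]
tool_rot: [-179.9, 0.2, 85.7]
force: [-8.7, -5.3, 13.3]
grip_width: 0.0094
grasp_force: 40.0
```

>>> play_rows --force 10 --steps '[[[0,0,-0.001,0,0,0,0.02],[0,0,0,0,0,0,0.04],[0,0,0,0,0,0,0.05],[0,0,0,0,0,0,0.05],[0,0,-0.01,0,0,0,0.05],[0,0,-0.03,0,0,0,0.05],[0,0,-0.04,0,0,0,0.06],[0,0,-0.05,0,0,0,0.087],[0,0,-0.05,0,0,0,0.087],[0,0,-0.02,0,0,0,0.087],[0,0,0,0,0,0,0.087]]]'

```text
time_s: 16.8
tool_pos: [0.539, 0.2187, 0.2657]
tool_rot: [179.6, -0.2, 85.8]
force: [1.0, -0.5, -0.3]
grip_width: 0.0819
grasp_force: 0.0
```

```bash
python3 - <<'E'
from h import *
t=cam("top");s=cam("side")
for p in((.5877,-.2614),(.5726,-.3827),(.4608,-.2742),(.4672,-.3739)): print(boxfit([t,s],np.array(p)))
plan(.5877,-.2614,.25,112.8)
save(t,"t3.png");save(s,"s3.png")
cv2.imwrite("pics/m1.png",cv2.resize(np.hstack([s["frame"][110:320,220:400],t["frame"][100:310,220:440]]),None,fx=2,fy=2,interpolation=cv2.INTER_CUBIC)[:,:,::-1])
E
```

```text
(array([ 0.5865, -0.2625]), np.float64(-74.2), np.float64(0.345))
(array([ 0.573 , -0.3829]), np.float64(-59.7), np.float64(0.32))
(array([ 0.4608, -0.274 ]), np.float64(17.4), np.float64(0.548))
(array([ 0.4669, -0.3748]), np.float64(-19.9), np.float64(0.432))
t 16.9 pos [0.5373 0.2171 0.2612] rot [1.7996e+02 1.0000e-02 8.5770e+01] | turn [ 0.001  0.    -0.472] then shift [-0.4607 -0.1389  0.0112] rows@40mm 12.0 F [-0.5  0.1 -0.2] w 0.0848 q7 [ 22. -39.]
```

View pics/m1.png

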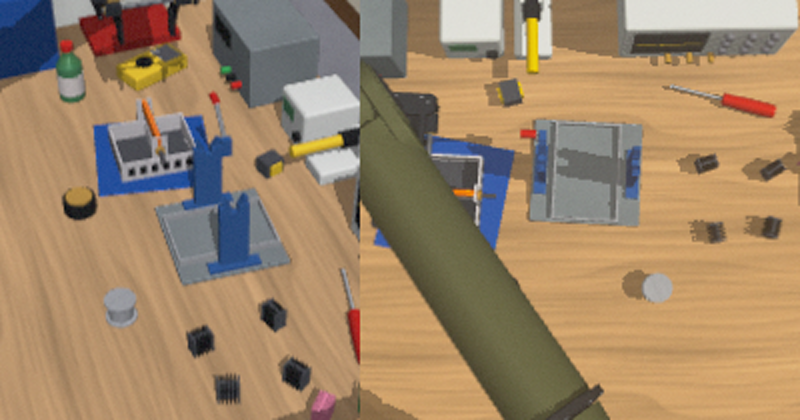

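The basket stands flat on the mat (side crop (150,150)); the uprights are empty and the four sinks are unmoved. Going to sink 1.

>>> play_rows --steps '[[[0,0,-0.02,0,0,-0.12,0.07],[0,0,0,0,0,-0.12,0.07],[0,0,0,0,0,-0.113,0.07],[-0.03,-0.005,0,0,0,0,0.07],[-0.04,-0.0075,0,0,0,0,0.07],[-0.04,-0.0075,0,0,0,0,0.07],[-0.045,-0.0075,0,0,0,0,0.07],[-0.045,-0.0075,0,0,0,0,0.07],[-0.045,-0.0075,0,0,0,0,0.07],[-0.045,-0.0075,0.02,0,0,0,0.07],[-0.045,-0.0075,0.02,0,0,0,0.07],[-0.045,-0.0075,0.02,0,0,0,0.07]]]'

```text
time_s: 18.1
tool_pos: [0.5784, -0.1679, 0.2185]
tool_rot: [-179.9, -0.1, 106.0]
force: [0.5, -0.7, 0.1]
grip_width: 0.07
grasp_force: 0.0
```

>>> play_rows --steps '[[[-0.045,-0.009,0.02,0,0,0,0.07],[-0.034,-0.0075,0.02,0,0,0,0.07],[-0.015,-0.003,0.02,0,0,0,0.07],[0,0,0,0,0,0,0.07],[0,0,0,0,0,0,0.07],[0,0,0,0,0,0,0.07]]]'

```text
time_s: 18.7
tool_pos: [0.5879, -0.2583, 0.1624]
tool_rot: [179.9, -0.0, 106.2]
force: [0.6, 0.2, -0.6]
grip_width: 0.0702
grasp_force: 0.0
```

```bash
python3 - <<'E'
from h import *
plan(.5868,-.262,.010,106)
E
```

```text
t 18.7 pos [ 0.5879 -0.2583  0.1624] rot [179.89  -0.   106.23] | turn [ 0.002 -0.     0.004] then shift [-0.0032 -0.0021  0.1524] rows@40mm 4.0 F [ 0.6  0.2 -0.6] w 0.0702 q7 [55. 25.]
```

>>> play_rows --steps '[[[-0.003,-0.002,0.04,0,0,0,0.07],[0,0,0.04,0,0,0,0.07],[0,0,0.035,0,0,0,0.07],[0,0,0.025,0,0,0,0.07],[0,0,0.012,0,0,0,0.07],[0,0,0,0,0,0,0.07],[0,0,0,0,0,0,0.07]]]'

```text
time_s: 19.4
tool_pos: [0.5871, -0.2647, 0.011]
tool_rot: [179.9, 0.1, 106.1]
force: [-0.1, 0.8, -0.5]
grip_width: 0.0699
grasp_force: 0.0
```

>>> play_rows --force 15 --steps '[[[0,0,0,0,0,0,0.01],[0,0,0,0,0,0,0.01],[0,0,0,0,0,0,0.01],[0,0,0,0,0,0,0.01],[0,0,0,0,0,0,0.01],[0,0,0,0,0,0,0.01],[0,0,-0.02,0,0,0,0.01],[0,0,-0.04,0,0,0,0.01],[0,0,-0.05,0,0,0,0.01],[0,0,-0.05,0,0,0,0.01],[0,0,-0.05,0,0,0,0.01],[0,0,-0.05,0,0,0,0.01]]]'

```text
time_s: 20.6
tool_pos: [0.5851, -0.265, 0.2709]
tool_rot: [-180.0, 0.0, 106.0]
force: [0.9, -0.1, -0.9]
grip_width: 0.0239
grasp_force: 15.0
```

```bash
python3 - <<'E'
from h import *
plan(.5854,.2409,.16,175.7)
E
```

```text
t 20.6 pos [ 0.5851 -0.265   0.2709] rot [-1.7999e+02  1.0000e-02  1.0600e+02] | turn [-0.    -0.    -1.217] then shift [0.0376 0.5045 0.1109] rows@40mm 13.0 F [ 0.9 -0.1 -0.9] w 0.0239 q7 [56. 27.]
```

>>> play_rows --steps '[[[0,0,-0.01,0,0,-0.1352,0.01],[0,0,0,0,0,-0.1352,0.01],[0,0,0,0,0,-0.1352,0.01],[0,0,0,0,0,-0.1352,0.01],[0,0,0,0,0,-0.1352,0.01],[0,0,0,0,0,-0.1352,0.01],[0,0,0,0,0,-0.1352,0.01],[0,0,0,0,0,-0.1352,0.01],[0,0,0,0,0,-0.1352,0.01]]]'

```text
time_s: 21.5
tool_pos: [0.5853, -0.2652, 0.2787]
tool_rot: [180.0, -0.0, 176.0]
force: [-0.0, 0.3, -0.4]
grip_width: 0.024
grasp_force: 15.0
```

>>> play_rows --steps '[[[0.002,0.025,0,0,0,0,0.01],[0.003,0.042,0,0,0,0,0.01],[0.003,0.045,0,0,0,0,0.01],[0.003,0.045,0,0,0,0,0.01],[0.003,0.045,0,0,0,0,0.01],[0.003,0.045,0,0,0,0,0.01],[0.003,0.045,0,0,0,0,0.01],[0.003,0.045,0,0,0,0,0.01],[0.003,0.045,0,0,0,0,0.01],[0.003,0.045,0,0,0,0,0.01],[0.003,0.042,0,0,0,0,0.01],[0.003,0.025,0,0,0,0,0.01]]]'

```text
time_s: 22.7
tool_pos: [0.5862, 0.2344, 0.2788]
tool_rot: [179.9, -0.0, 176.0]
force: [1.3, -0.0, -0.5]
grip_width: 0.0236
grasp_force: 15.0
```

>>> play_rows --steps '[[[0.0025,0.01,0.03,0,0,0,0.01],[0,0,0.04,0,0,0,0.01],[0,0,0.04,0,0,0,0.01],[0,0,0.01,0,0,0,0.01],[0,0,0,0,0,0,0.01],[0,0,0,0,0,0,0.01],[0,0,0,0,0,0,0.01]]]'

```text
time_s: 23.4
tool_pos: [0.5871, 0.241, 0.1614]
tool_rot: [179.9, 0.2, 175.7]
force: [0.9, 0.1, -0.0]
grip_width: 0.0237
grasp_force: 15.0
```

```bash
python3 - <<'E'
from h import *
plan(.5854,.2409,.024,175.7)
E
```

```text
t 23.4 pos [0.5871 0.241  0.1614] rot [179.9    0.19 175.69] | turn [ 0.002  0.003 -0.   ] then shift [ 0.0017 -0.0002  0.1374] rows@40mm 4.0 F [ 0.9  0.1 -0. ] w 0.0237 q7 [20. 42.]
```

>>> play_rows --steps '[[[0.0015,0,0.035,0,0,0,0.01],[0,0,0.035,0,0,0,0.01],[0,0,0.03,0,0,0,0.01],[0,0,0.022,0,0,0,0.01],[0,0,0.01,0,0,0,0.01],[0,0,0.005,0,0,0,0.01],[0,0,0,0,0,0,0.01],[0,0,0,0,0,0,0.01]]]'

```text
time_s: 24.2
tool_pos: [0.5861, 0.2405, 0.0247]
tool_rot: [180.0, 0.2, 175.7]
force: [-2.0, -1.6, 6.2]
grip_width: 0.0239
grasp_force: 15.0
```

>>> play_rows --steps '[[[0,0,0,0,0,0,0.03],[0,0,0,0,0,0,0.032],[0,0,0,0,0,0,0.032],[0,0,-0.02,0,0,0,0.032],[0,0,-0.04,0,0,0,0.032],[0,0,-0.05,0,0,0,0.05],[0,0,-0.05,0,0,0,0.07],[0,0,-0.05,0,0,0,0.07],[0,0,-0.045,0,0,0,0.07],[0,0,0,0,0,0,0.07]]]'

```text
time_s: 25.2
tool_pos: [0.5862, 0.2433, 0.2858]
tool_rot: [179.7, 0.6, 175.7]
force: [-0.2, 1.1, 0.4]
grip_width: 0.0634
grasp_force: 0.0
```

```bash
python3 - <<'E'
from h import *
t=cam("top");s=cam("side")
for p in((.573,-.3828),(.4608,-.2742),(.4672,-.3743)): print(boxfit([t,s],np.array(p)))
plan(.573,-.3828,.16,120.5)
cv2.imwrite("pics/m2.png",cv2.resize(np.hstack([s["frame"][130:330,250:400],t["frame"][130:330,210:440]]),None,fx=2,fy=2,interpolation=cv2.INTER_CUBIC)[:,:,::-1])
E
```

```text
(array([ 0.5731, -0.3829]), np.float64(-59.8), np.float64(0.322))
(array([ 0.4608, -0.2741]), np.float64(17.4), np.float64(0.573))
(array([ 0.4669, -0.3748]), np.float64(-20.1), np.float64(0.435))
t 25.3 pos [0.5845 0.2411 0.2792] rot [1.7993e+02 1.7000e-01 1.7574e+02] | turn [0.003 0.002 0.964] then shift [-0.5317 -0.3266  0.1192] rows@40mm 14.0 F [ 0.5  0.2 -0.4] w 0.0676 q7 [20. 45.]
```

View pics/m2.png

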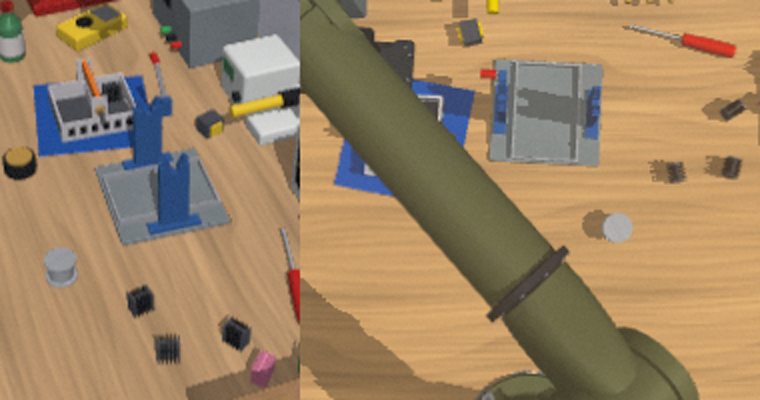

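>>> play_rows --steps '[[[0,0,0,0,0,0.1377,0.07],[0,0,0,0,0,0.1377,0.07],[0,0,0,0,0,0.1377,0.07],[0,0,0,0,0,0.1377,0.07],[0,0,0,0,0,0.1377,0.07],[0,0,0,0,0,0.1377,0.07],[0,0,0,0,0,0.1377,0.07],[-0.02,-0.0125,0,0,0,0,0.07],[-0.04,-0.025,0,0,0,0,0.07],[-0.042,-0.026,0,0,0,0,0.07],[-0.042,-0.026,0,0,0,0,0.07],[-0.042,-0.026,0,0,0,0,0.07]]]'

```text
time_s: 26.5
tool_pos: [0.5778, 0.0193, 0.2754]
tool_rot: [-179.9, -0.1, 120.5]
force: [1.5, -0.5, 0.6]
grip_width: 0.0702
grasp_force: 0.0
```

>>> play_rows --steps '[[[-0.042,-0.026,0,0,0,0,0.07],[-0.042,-0.026,0,0,0,0,0.07],[-0.042,-0.026,0,0,0,0,0.07],[-0.042,-0.026,0.02,0,0,0,0.07],[-0.042,-0.026,0.025,0,0,0,0.07],[-0.042,-0.026,0.025,0,0,0,0.07],[-0.042,-0.026,0.025,0,0,0,0.07],[-0.035,-0.019,0.025,0,0,0,0.07],[-0.016,-0.009,0,0,0,0,0.07],[0,0,0,0,0,0,0.07],[0,0,0,0,0,0,0.07],[0,0,0,0,0,0,0.07]]]'

```text
time_s: 27.7
tool_pos: [0.5752, -0.3618, 0.167]
tool_rot: [179.9, 0.0, 120.7]
force: [-0.4, 0.0, 0.6]
grip_width: 0.0698
grasp_force: 0.0
```

```bash
python3 - <<'E'
from h import *
plan(.573,-.3828,.010,120.5)
t=cam("top");s=cam("side")
cv2.imwrite("pics/m3.png",cv2.resize(np.hstack([s["frame"][150:210,260:320],t["frame"][165:225,235:295]]),None,fx=6,fy=6,interpolation=cv2.INTER_CUBIC)[:,:,::-1])
E
```

```text
t 27.7 pos [ 0.5752 -0.3618  0.167 ] rot [1.7989e+02 4.0000e-02 1.2070e+02] | turn [0.002 0.001 0.004] then shift [-0.017  -0.0125  0.157 ] rows@40mm 4.0 F [-0.4  0.   0.6] w 0.0698 q7 [57. 49.]
```

View pics/m3.png

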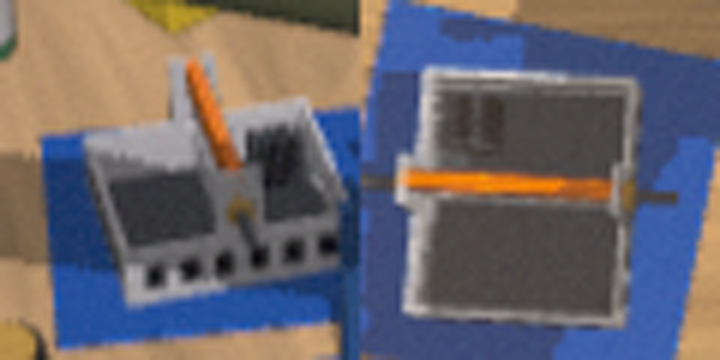

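```bash
cat >> h.py <<'E'
def bar(t,z,roi):
    f=t["frame"].astype(float);w=np.clip(f[:,:,0]-f[:,:,2]-90,0,None)*(f[:,:,0]>130)
    x0,y0,x1,y1=roi;P=[]
    for u in range(x0,x1):
        c=w[y0:y1,u]
        if c.max()>25:P.append((u,(c*np.arange(y0,y1)).sum()/c.sum()))
    W=np.array([atz(t,u,v,z)[:2] for u,v in P]);k=np.polyfit(W[2:-2,1],W[2:-2,0],1);ym=(W[0,1]+W[-1,1])/2
    print("bar centre",np.polyval(k,ym),ym,"yaw",-np.degrees(np.arctan(k[0])),"ends y",W[[0,-1],1])
def boxrim(t,z,roi):pass
E
python3 - <<'E'
from h import *
t=cam("top");bar(t,.089,(296,165,350,205) if 0 else (297,160,298,161)) if 0 else None
bar(t,.089,(300-2,188,345,205)) if 0 else bar(t,.089,(295,190,348,203)) if 0 else None
bar(t,.089,(298-55,185,345-40,205))
# sink in the basket
v=t["frame"].max(2);print(proj(t,[.5854,.2409,.043]),proj(t,[.5364,.2165,.043]))
E
```

```text
bar centre 0.5356396850582762 0.21402581067695395 yaw -3.862204244850125 ends y [0.27137305 0.15667858]
[254.06896307 183.41671187] [260.78275215 196.78601764]
```

Sink 1 stands upright in the +x compartment (top crop (475,122)). The basket is centred near (0.5353, 0.2138). Grasping sink 2.

>>> play_rows --steps '[[[-0.017,-0.0115,0.03,0,0,0,0.07],[0,0,0.04,0,0,0,0.07],[0,0,0.04,0,0,0,0.07],[0,0,0.03,0,0,0,0.07],[0,0,0.016,0,0,0,0.07],[0,0,0,0,0,0,0.07],[0,0,0,0,0,0,0.07]]]'

```text
time_s: 28.55
tool_pos: [0.5734, -0.3856, 0.0111]
tool_rot: [179.9, 0.1, 120.5]
force: [1.0, 0.4, 0.8]
grip_width: 0.0698
grasp_force: 0.0
```

>>> play_rows --force 15 --steps '[[[0,0,0,0,0,0,0.01],[0,0,0,0,0,0,0.01],[0,0,0,0,0,0,0.01],[0,0,0,0,0,0,0.01],[0,0,0,0,0,0,0.01],[0,0,0,0,0,0,0.01],[0,0,-0.02,0,0,0,0.01],[0,0,-0.04,0,0,0,0.01],[0,0,-0.05,0,0,0,0.01],[0,0,-0.05,0,0,0,0.01],[0,0,-0.05,0,0,0,0.01],[0,0,-0.05,0,0,0,0.01]]]'

```text
time_s: 29.75
tool_pos: [0.5719, -0.3853, 0.2716]
tool_rot: [-180.0, 0.0, 120.5]
force: [0.5, -1.2, -0.4]
grip_width: 0.0242
grasp_force: 15.0
```

```bash
python3 - <<'E'
from h import *
t=cam("top");c0=dict(t);c0["frame"]=cv2.imread("pics/top0.png")[:,:,::-1]
bar(c0,.156,(305,168,365,190));bar(t,.089,(240,186,300,206))
plan(.5801,.1845,.16,175.7)
E
```

```text
bar centre 0.5781448634056837 -0.04261087787899707 yaw -4.236809792863295 ends y [ 0.01666938 -0.10189113]
bar centre 0.5357423750479213 0.2157673271925965 yaw -3.8967461703879627 ends y [0.27485633 0.15667833]
t 29.8 pos [ 0.5751 -0.3866  0.2818] rot [179.65   0.71 120.45] | turn [-0.     0.014 -0.964] then shift [0.0378 0.5698 0.1218] rows@40mm 15.0 F [1.4 0.4 6.5] w 0.0238 q7 [57. 52.]
```

>>> play_rows --steps '[[[0,0,-0.005,0,0,-0.1377,0.01],[0,0,0,0,0,-0.1377,0.01],[0,0,0,0,0,-0.1377,0.01],[0,0,0,0,0,-0.1377,0.01],[0,0,0,0,0,-0.1377,0.01],[0,0,0,0,0,-0.1377,0.01],[0,0,0,0,0,-0.1377,0.01],[0.0015,0.022,0,0,0,0,0.01],[0.003,0.042,0,0,0,0,0.01],[0.003,0.045,0,0,0,0,0.01],[0.003,0.045,0,0,0,0,0.01],[0.003,0.045,0,0,0,0,0.01]]]'

```text
time_s: 31.0
tool_pos: [0.5734, -0.1843, 0.2741]
tool_rot: [-180.0, -0.0, 175.7]
force: [-0.0, -0.9, 1.0]
grip_width: 0.0237
grasp_force: 15.0
```

>>> play_rows --steps '[[[0.003,0.045,0,0,0,0,0.01],[0.003,0.045,0,0,0,0,0.01],[0.003,0.045,0,0,0,0,0.01],[0.003,0.045,0,0,0,0,0.01],[0.003,0.045,0,0,0,0,0.01],[0.003,0.045,0,0,0,0,0.01],[0.003,0.045,0,0,0,0,0.01],[0.002,0.035,0,0,0,0,0.01],[0.001,0.02,0.04,0,0,0,0.01],[0,0,0.04,0,0,0,0.01],[0,0,0.03,0,0,0,0.01],[0,0,0,0,0,0,0.01]]]'

```text
time_s: 32.2
tool_pos: [0.5745, 0.1833, 0.1597]
tool_rot: [-179.8, -0.4, 175.7]
force: [0.4, -0.0, -0.1]
grip_width: 0.024
grasp_force: 15.0
```

>>> play_rows --steps '[[[0,0,0,0,0,0,0.01],[0,0,0,0,0,0,0.01],[0,0,0,0,0,0,0.01]]]'

```text
time_s: 32.5
tool_pos: [0.5787, 0.1851, 0.1666]
tool_rot: [179.9, 0.2, 175.7]
force: [-0.6, 0.4, -0.8]
grip_width: 0.024
grasp_force: 15.0
```

```bash
python3 - <<'E'
from h import *
plan(.5801,.1845,.025,175.7)
E
```

```text
t 32.5 pos [0.5787 0.1851 0.1666] rot [179.94   0.18 175.68] | turn [ 0.001  0.003 -0.   ] then shift [-0.0015 -0.0005  0.1416] rows@40mm 4.0 F [-0.6  0.4 -0.8] w 0.024 q7 [25. 50.]
```

>>> play_rows --steps '[[[-0.0015,0,0.035,0,0,0,0.01],[0,0,0.035,0,0,0,0.01],[0,0,0.03,0,0,0,0.01],[0,0,0.022,0,0,0,0.01],[0,0,0.01,0,0,0,0.01],[0,0,0.005,0,0,0,0.01],[0,0,0,0,0,0,0.01],[0,0,0,0,0,0,0.01]]]'

```text
time_s: 33.3
tool_pos: [0.5801, 0.185, 0.0289]
tool_rot: [180.0, 0.1, 175.7]
force: [0.3, 0.4, -0.3]
grip_width: 0.0237
grasp_force: 15.0
```

>>> play_rows --steps '[[[0,0,0,0,0,0,0.03],[0,0,0,0,0,0,0.03],[0,0,0,0,0,0,0.03],[0,0,-0.02,0,0,0,0.03],[0,0,-0.04,0,0,0,0.03],[0,0,-0.05,0,0,0,0.05],[0,0,-0.05,0,0,0,0.07],[0,0,-0.05,0,0,0,0.07],[0,0,-0.04,0,0,0,0.07],[0,0,0,0,0,0,0.07]]]'

```text
time_s: 34.3
tool_pos: [0.5813, 0.1866, 0.2841]
tool_rot: [179.8, 0.6, 175.7]
force: [0.6, 0.3, -0.2]
grip_width: 0.062
grasp_force: 0.0
```

```bash
python3 - <<'E'
from h import *
t=cam("top");s=cam("side")
for p in((.4608,-.2742),(.4672,-.3743)): print(boxfit([t,s],np.array(p)),boxfit([t,s],np.array(p),dims=(24,34,36)))
plan(.4608,-.2742,.16,17.4)
plan(.4608,-.2742,.16,-4.3)
E
```

```text
(array([ 0.4607, -0.2742]), np.float64(17.5), np.float64(0.554)) (array([ 0.4609, -0.2738]), np.float64(-72.6), np.float64(0.553))
(array([ 0.4668, -0.3747]), np.float64(-19.7), np.float64(0.436)) (array([ 0.4672, -0.3739]), np.float64(70.0), np.float64(0.436))
t 34.4 pos [0.5793 0.1849 0.2784] rot [1.7999e+02 1.2000e-01 1.7571e+02] | turn [0.003 0.    2.763] then shift [-0.2504  0.4026  0.1184] rows@40mm 11.0 F [-0.7  0.  -0.5] w 0.0672 q7 [26. 52.]
t 34.4 pos [0.5793 0.1849 0.2784] rot [1.7999e+02 1.2000e-01 1.7571e+02] | turn [-3.000e-03  0.000e+00 -3.141e+00] then shift [-0.0837  0.4667  0.1184] rows@40mm 12.0 F [-0.7  0.  -0.5] w 0.0672 q7 [26. 52.]
```

```bash
python3 - <<'E'
import h
from h import *
t=cam("top");s=cam("side")
# closed darkness: morphological opening of brightness
def close(c):
    d=dict(c);d["frame"]=cv2.morphologyEx(c["frame"],cv2.MORPH_OPEN,np.ones((1,3),np.uint8)) ;return d
src=open("h.py").read()
for thr in(100,115):
  for nm,cs in(("both",[t,close(s)]),("side",[close(s)]),("top",[t])):
    print(thr,nm,boxfit(cs,np.array((.4608,-.2742)),thr=thr))
from scipy.optimize import minimize
# cost profile: restrict yaw starts
for u0,v0,z in((0,0,0),):
  pass
a=cv2.resize(t["frame"][203:229,385:411],None,fx=14,fy=14,interpolation=cv2.INTER_NEAREST);b=cv2.resize(s["frame"][265:295,306:336],(364,364),interpolation=cv2.INTER_NEAREST)
for c,im,o,f in((t,a,(385,203),14),(s,b,(306,265),364/30)):
  for yaw,col in((-18,(255,0,0)),(72,(0,255,0))):
    R=Ro.from_euler("z",yaw,degrees=True)
    q=np.array([(proj(c,R.apply([i*.017,j*.012,0])+[.4608,-.2742,zz])-o+.5)*f for i,j,zz in((-1,-1,.036),(1,-1,.036),(1,1,.036),(-1,1,.036))])
    cv2.polylines(im,[q.astype(np.int32)],True,col,1)
cv2.imwrite("pics/q3.png",np.hstack([a,b])[:,:,::-1])
E
```

```text
100 both (array([ 0.4608, -0.2741]), np.float64(17.4), np.float64(0.655))
100 side (array([ 0.4603, -0.2732]), np.float64(0.2), np.float64(0.114))
100 top (array([ 0.4621, -0.2734]), np.float64(24.7), np.float64(0.52))
115 both (array([ 0.4603, -0.2736]), np.float64(12.6), np.float64(0.372))
115 side (array([ 0.4605, -0.2737]), np.float64(6.9), np.float64(0.066))
115 top (array([ 0.4615, -0.2728]), np.float64(21.0), np.float64(0.286))
```

View pics/q3.png

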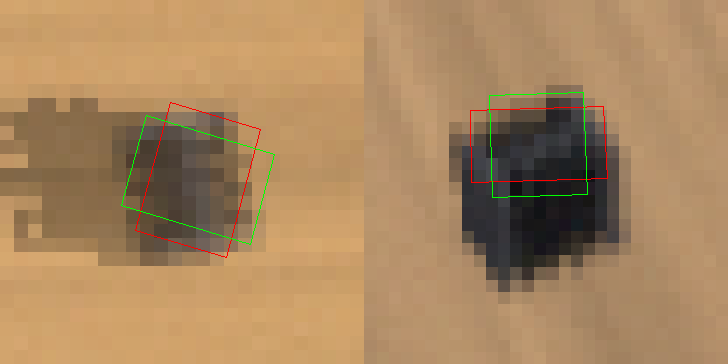

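Sink 3's outline in the side crop (462–620) fits a yaw of about +12°, with the 24 mm sides closing along y; sink 4 is the frontal finned one, at about -20°.

>>> play_rows --steps '[[[0,0,0,0,0,-0.125,0.07],[0,0,0,0,0,-0.125,0.07],[0.01,-0.022,0,0,0,0,0.07],[0.019,-0.042,0,0,0,0,0.07],[0.019,-0.042,0,0,0,0,0.07],[0.019,-0.042,0,0,0,0,0.07],[0.019,-0.042,0,0,0,0,0.07],[0.019,-0.042,0,0,0,0,0.07],[0.019,-0.042,0,0,0,0,0.07],[0.019,-0.042,0,0,0,0,0.07],[0.019,-0.042,0.03,0,0,0,0.07],[0.019,-0.042,0.04,0,0,0,0.07]]]'

```text
time_s: 35.7
tool_pos: [0.4723, -0.2316, 0.2163]
tool_rot: [-179.9, -0.0, -170.1]
force: [-0.1, -0.3, -0.7]
grip_width: 0.07
grasp_force: 0.0
```

>>> play_rows --steps '[[[0.015,-0.03,0.04,0,0,0,0.07],[0,0,0.01,0,0,0,0.07],[0,0,0,0,0,0,0.07],[0,0,0,0,0,0,0.07],[0,0,0,0,0,0,0.07]]]'

```text
time_s: 36.2
tool_pos: [0.4658, -0.2582, 0.1704]
tool_rot: [-179.9, 0.1, -169.8]
force: [1.1, 0.1, 0.4]
grip_width: 0.0704
grasp_force: 0.0
```

```bash
python3 - <<'E'
from h import *
plan(.4605,-.2738,.010,190)
t=cam("top");bar(t,.089,(240,186,300,206))
E
```

```text
t 36.2 pos [ 0.4658 -0.2582  0.1704] rot [-1.7992e+02  9.0000e-02 -1.6982e+02] | turn [-0.001  0.002  0.003] then shift [ 0.0079 -0.0144  0.1604] rows@40mm 5.0 F [1.1 0.1 0.4] w 0.0704 q7 [ 75. 119.]
bar centre 0.5356618207438553 0.21402689041151152 yaw -4.115781625744185 ends y [0.27137494 0.15667884]
```

>>> play_rows --steps '[[[0.0075,-0.0135,0.03,0,0,0,0.07],[0,0,0.04,0,0,0,0.07],[0,0,0.04,0,0,0,0.07],[0,0,0.03,0,0,0,0.07],[0,0,0,0,0,0,0.07],[0,0,0,0,0,0,0.07]]]'

```text
time_s: 36.85
tool_pos: [0.4604, -0.2738, 0.0304]
tool_rot: [-180.0, 0.1, -169.9]
force: [0.0, -0.1, 0.6]
grip_width: 0.0701
grasp_force: 0.0
```

```bash
python3 - <<'E'
from h import *
plan(.4605,-.2738,.011,190)
E
```

```text
t 36.9 pos [ 0.4604 -0.2738  0.0304] rot [-1.7997e+02  7.0000e-02 -1.6990e+02] | turn [-0.001  0.001  0.002] then shift [-0.0001 -0.      0.0194] rows@40mm 1.0 F [ 0.  -0.1  0.6] w 0.0701 q7 [ 70. 112.]
```

>>> play_rows --force 15 --steps '[[[0,0,0.013,0,0,0,0.07],[0,0,0.006,0,0,0,0.07],[0,0,0,0,0,0,0.05],[0,0,0,0,0,0,0.01],[0,0,0,0,0,0,0.01],[0,0,0,0,0,0,0.01],[0,0,0,0,0,0,0.01],[0,0,0,0,0,0,0.01],[0,0,-0.02,0,0,0,0.01],[0,0,-0.04,0,0,0,0.01],[0,0,-0.05,0,0,0,0.01],[0,0,-0.05,0,0,0,0.01]]]'

```text
time_s: 38.05
tool_pos: [0.4588, -0.2735, 0.1714]
tool_rot: [179.9, -0.0, -169.9]
force: [1.0, -1.1, 0.4]
grip_width: 0.0239
grasp_force: 15.0
```

```bash
python3 - <<'E'
from h import *
plan(.4908,.2454,.16,175.7)
E
```

```text
t 38.0 pos [ 0.4588 -0.2735  0.1714] rot [ 1.7994e+02 -4.0000e-02 -1.6994e+02] | turn [ 0.001 -0.001  0.251] then shift [0.007  0.5199 0.0114] rows@40mm 13.0 F [ 1.  -1.1  0.4] w 0.0239 q7 [ 77. 120.]
```

>>> play_rows --steps '[[[0,0,-0.04,0,0,0.125,0.01],[0,0,-0.02,0,0,0.126,0.01],[0,0.022,0,0,0,0,0.01],[0.0005,0.042,0,0,0,0,0.01],[0.0005,0.045,0,0,0,0,0.01],[0.0005,0.045,0,0,0,0,0.01],[0.0005,0.045,0,0,0,0,0.01],[0.0005,0.045,0,0,0,0,0.01],[0.0005,0.045,0,0,0,0,0.01],[0.0005,0.045,0,0,0,0,0.01],[0.001,0.045,0,0,0,0,0.01],[0.001,0.045,0,0,0,0,0.01]]]'

```text
time_s: 39.25
tool_pos: [0.4846, 0.1512, 0.2293]
tool_rot: [-179.9, -0.0, 175.8]
force: [1.1, -1.3, 0.7]
grip_width: 0.0236
grasp_force: 15.0
```

>>> play_rows --steps '[[[0.001,0.045,0,0,0,0,0.01],[0.001,0.035,0,0,0,0,0.01],[0,0.016,0.03,0,0,0,0.01],[0,0,0.04,0,0,0,0.01],[0,0,0,0,0,0,0.01],[0,0,0,0,0,0,0.01],[0,0,0,0,0,0,0.01],[0,0,0,0,0,0,0.01]]]'

```text
time_s: 40.05
tool_pos: [0.4924, 0.2451, 0.1619]
tool_rot: [180.0, 0.2, 175.6]
force: [-0.0, 0.3, -0.8]
grip_width: 0.0241
grasp_force: 15.0
```

```bash
python3 - <<'E'
from h import *
plan(.4908,.2454,.027,175.7)
E
```

```text
t 40.0 pos [0.4924 0.2451 0.1619] rot [1.7996e+02 1.6000e-01 1.7559e+02] | turn [ 0.001  0.003 -0.002] then shift [0.0016 0.0002 0.1349] rows@40mm 4.0 F [-0.   0.3 -0.8] w 0.0241 q7 [29. 40.]
```

>>> play_rows --steps '[[[0.0015,0,0.035,0,0,0,0.01],[0,0,0.035,0,0,0,0.01],[0,0,0.03,0,0,0,0.01],[0,0,0.02,0,0,0,0.01],[0,0,0.01,0,0,0,0.01],[0,0,0.004,0,0,0,0.01],[0,0,0,0,0,0,0.01],[0,0,0,0,0,0,0.01]]]'

```text
time_s: 40.85
tool_pos: [0.4912, 0.2454, 0.0278]
tool_rot: [180.0, 0.2, 175.6]
force: [0.4, -0.4, 3.8]
grip_width: 0.0239
grasp_force: 15.0
```

>>> play_rows --steps '[[[0,0,0,0,0,0,0.03],[0,0,0,0,0,0,0.03],[0,0,0,0,0,0,0.03],[0,0,-0.02,0,0,0,0.03],[0,0,-0.04,0,0,0,0.03],[0,0,-0.05,0,0,0,0.05],[0,0,-0.05,0,0,0,0.07],[0,0,-0.04,0,0,0,0.07],[0,0,0,0,0,0,0.07],[0,0,0,0,0,0,0.07]]]'

```text
time_s: 41.85
tool_pos: [0.4902, 0.2451, 0.2265]
tool_rot: [-180.0, 0.1, 175.6]
force: [-0.7, -0.1, -0.5]
grip_width: 0.062
grasp_force: 0.0
```

```bash
python3 - <<'E'
from h import *
t=cam("top");s=cam("side")
r=boxfit([t,s],np.array((.4672,-.3743)));print(r)
plan(*r[0],.16,160)
E
```

```text
(array([ 0.4672, -0.3739]), np.float64(-20.0), np.float64(0.426))
t 42.0 pos [0.4891 0.2444 0.2246] rot [-1.7992e+02 -1.1000e-01  1.7564e+02] | turn [-0.002 -0.002  0.273] then shift [-0.1908 -0.5885  0.0646] rows@40mm 15.0 F [ 0.1  0.1 -0.2] w 0.0668 q7 [32. 43.]
```

>>> play_rows --steps '[[[0,0,0,0,0,0.136,0.07],[0,0,0,0,0,0.137,0.07],[-0.008,-0.022,0,0,0,0,0.07],[-0.014,-0.043,0,0,0,0,0.07],[-0.014,-0.043,0,0,0,0,0.07],[-0.014,-0.043,0,0,0,0,0.07],[-0.014,-0.043,0,0,0,0,0.07],[-0.014,-0.043,0,0,0,0,0.07],[-0.014,-0.043,0,0,0,0,0.07],[-0.014,-0.043,0,0,0,0,0.07],[-0.014,-0.043,0,0,0,0,0.07],[-0.014,-0.043,0,0,0,0,0.07]]]'

```text
time_s: 43.15
tool_pos: [0.4744, -0.1868, 0.2244]
tool_rot: [-180.0, -0.2, 160.0]
force: [0.3, 0.7, 0.0]
grip_width: 0.0701
grasp_force: 0.0
```

>>> play_rows --steps '[[[-0.014,-0.043,0,0,0,0,0.07],[-0.014,-0.043,0,0,0,0,0.07],[-0.014,-0.043,0.02,0,0,0,0.07],[-0.01,-0.03,0.04,0,0,0,0.07],[-0.005,-0.0205,0,0,0,0,0.07],[0,0,0,0,0,0,0.07],[0,0,0,0,0,0,0.07],[0,0,0,0,0,0,0.07],[0,0,0,0,0,0,0.07]]]'

```text
time_s: 44.05
tool_pos: [0.4693, -0.3711, 0.1684]
tool_rot: [-179.9, 0.1, 160.2]
force: [-0.2, 0.1, 0.6]
grip_width: 0.0699
grasp_force: 0.0
```

```bash
python3 - <<'E'
from h import *
plan(.4672,-.3739,.010,160)
t=cam("top");s=cam("side");bar(t,.089,(240,186,300,206))
cv2.imwrite("pics/m4.png",cv2.resize(np.hstack([s["frame"][150:210,260:320],t["frame"][165:225,235:295]]),None,fx=6,fy=6,interpolation=cv2.INTER_CUBIC)[:,:,::-1])
E
```

```text
t 44.0 pos [ 0.4693 -0.3711  0.1684] rot [-1.7994e+02  1.0000e-01  1.6017e+02] | turn [-0.001  0.002  0.003] then shift [ 0.001  -0.0034  0.1584] rows@40mm 4.0 F [-0.2  0.1  0.6] w 0.0699 q7 [75. 94.]
bar centre 0.535510263773037 0.21402634954855637 yaw -4.214212222583967 ends y [0.27137499 0.15667771]
```

View pics/m4.png

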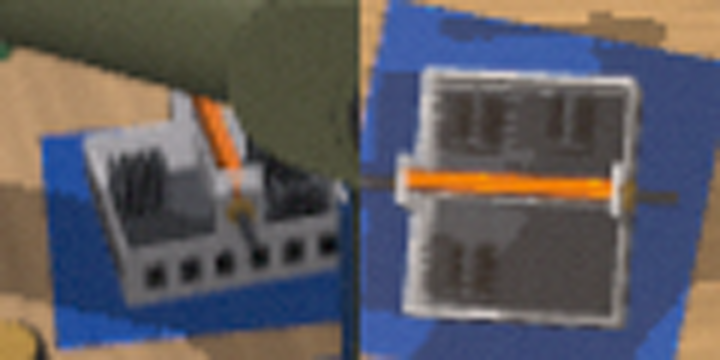

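Three sinks stand in the basket: two in the +x compartment, one in the -x (top crop (468,268)). Taking sink 4.

>>> play_rows --steps '[[[0.001,-0.003,0.03,0,0,0,0.07],[0,0,0.04,0,0,0,0.07],[0,0,0.04,0,0,0,0.07],[0,0,0.03,0,0,0,0.07],[0,0,0.017,0,0,0,0.07],[0,0,0,0,0,0,0.07],[0,0,0,0,0,0,0.07]]]'

```text
time_s: 44.85
tool_pos: [0.4671, -0.3754, 0.0112]
tool_rot: [-180.0, 0.1, 160.0]
force: [0.2, 0.3, -0.6]
grip_width: 0.0698
grasp_force: 0.0
```

>>> play_rows --force 15 --steps '[[[0,0,0,0,0,0,0.01],[0,0,0,0,0,0,0.01],[0,0,0,0,0,0,0.01],[0,0,0,0,0,0,0.01],[0,0,0,0,0,0,0.01],[0,0,0,0,0,0,0.01],[0,0,-0.02,0,0,0,0.01],[0,0,-0.04,0,0,0,0.01],[0,0,-0.05,0,0,0,0.01],[0,0,-0.05,0,0,0,0.01],[0,0,-0.05,0,0,0,0.01],[0,0,0,0,0,0,0.01]]]'

```text
time_s: 46.05
tool_pos: [0.4699, -0.3768, 0.2278]
tool_rot: [-179.7, 0.7, 160.0]
force: [-0.1, -0.1, -0.4]
grip_width: 0.0241
grasp_force: 15.0
```

```bash
python3 - <<'E'
from h import *
plan(.4868,.192,.16,175.7)
E
```

```text
t 46.0 pos [ 0.4699 -0.3768  0.2278] rot [-179.71    0.68  160.02] | turn [-0.007  0.011 -0.274] then shift [0.0258 0.5684 0.0678] rows@40mm 15.0 F [-0.1 -0.1 -0.4] w 0.0241 q7 [76. 96.]
```

>>> play_rows --steps '[[[0,0,0,0,0,-0.137,0.01],[0,0,0,0,0,-0.137,0.01],[0.001,0.022,0,0,0,0,0.01],[0.002,0.043,0,0,0,0,0.01],[0.002,0.043,0,0,0,0,0.01],[0.002,0.043,0,0,0,0,0.01],[0.002,0.043,0,0,0,0,0.01],[0.002,0.043,0,0,0,0,0.01],[0.002,0.043,0,0,0,0,0.01],[0.002,0.043,0,0,0,0,0.01],[0.002,0.043,0,0,0,0,0.01],[0.002,0.043,0,0,0,0,0.01]]]'

```text
time_s: 47.25
tool_pos: [0.4773, 0.0358, 0.2195]
tool_rot: [-179.9, 0.0, 175.7]
force: [0.3, 0.2, 0.0]
grip_width: 0.0237
grasp_force: 15.0
```

>>> play_rows --steps '[[[0.002,0.043,0,0,0,0,0.01],[0.002,0.043,0,0,0,0,0.01],[0.002,0.043,0,0,0,0,0.01],[0.001,0.02,0.03,0,0,0,0.01],[0,0.01,0.03,0,0,0,0.01],[0,0,0,0,0,0,0.01],[0,0,0,0,0,0,0.01],[0,0,0,0,0,0,0.01],[0,0,0,0,0,0,0.01]]]'

```text
time_s: 48.15
tool_pos: [0.484, 0.1924, 0.1613]
tool_rot: [-180.0, 0.1, 175.6]
force: [-0.2, -0.1, -1.1]
grip_width: 0.0239
grasp_force: 15.0
```

```bash
python3 - <<'E'
from h import *
plan(.4868,.192,.028,175.7)
E
```

```text
t 48.1 pos [0.484  0.1924 0.1613] rot [-1.7998e+02  1.5000e-01  1.7558e+02] | turn [-0.     0.003 -0.002] then shift [-0.0029 -0.0002  0.1333] rows@40mm 4.0 F [-0.2 -0.1 -1.1] w 0.0239 q7 [39. 48.]
```

>>> play_rows --steps '[[[-0.003,0,0.035,0,0,0,0.01],[0,0,0.035,0,0,0,0.01],[0,0,0.03,0,0,0,0.01],[0,0,0.02,0,0,0,0.01],[0,0,0.01,0,0,0,0.01],[0,0,0.003,0,0,0,0.01],[0,0,0,0,0,0,0.01],[0,0,0,0,0,0,0.01]]]'

```text
time_s: 48.95
tool_pos: [0.487, 0.193, 0.0281]
tool_rot: [180.0, 0.1, 175.6]
force: [0.2, -0.5, -0.9]
grip_width: 0.0237
grasp_force: 15.0
```

>>> play_rows --steps '[[[0,0,0,0,0,0,0.03],[0,0,0,0,0,0,0.03],[0,0,0,0,0,0,0.03],[0,0,-0.02,0,0,0,0.03],[0,0,-0.04,0,0,0,0.03],[0,0,-0.05,0,0,0,0.05],[0,0,-0.05,0,0,0,0.07],[0,0,-0.04,0,0,0,0.07],[0,0,0,0,0,0,0.07]]]'

```text
time_s: 49.85
tool_pos: [0.4886, 0.195, 0.2323]
tool_rot: [179.9, 0.5, 175.7]
force: [-0.2, 0.0, 0.1]
grip_width: 0.0541
grasp_force: 0.0
```

>>> play_rows --steps '[[[0,0,0,0,0,0.142,0.07],[0,0,0,0,0,0.142,0.07],[0,0,0,0,0,0.142,0.07],[0,0,0,0,0,0.142,0.07],[0,0,0,0,0,0.142,0.07],[0,0,0,0,0,0.142,0.07],[0,0,0,0,0,0.142,0.07],[0,0,0,0,0,0.142,0.07],[0,0,0,0,0,0.142,0.07],[0,0,0,0,0,0.142,0.06],[0,0,0,0,0,0.148,0.05]]]'

```text
time_s: 50.95
tool_pos: [0.4852, 0.1928, 0.2259]
tool_rot: [-179.9, 0.0, 85.5]
force: [-0.1, -0.6, -0.4]
grip_width: 0.0606
grasp_force: 0.0
```

```bash
python3 - <<'E'
from h import *
plan(.5364,.2165,.12,85.75)
t=cam("top");s=cam("side")
print([ (round(d["p"],2),d["extent"]) for d in silhouettes("side","sink1_centre")])
cv2.imwrite("pics/m5.png",cv2.resize(np.hstack([s["frame"][140:320,250:400],t["frame"][140:320,210:440]]),None,fx=2,fy=2,interpolation=cv2.INTER_CUBIC)[:,:,::-1])
E
```

```text
t 51.0 pos [0.4852 0.1928 0.2259] rot [-1.7993e+02  4.0000e-02  8.5530e+01] | turn [-0.001  0.001 -0.004] then shift [0.0274 0.0493 0.1059] rows@40mm 3.0 F [-0.1 -0.6 -0.4] w 0.0606 q7 [ 31. -35.]
[(0.44, [305.2, 176.4, 316.3, 184.7])]
```

View pics/m5.png

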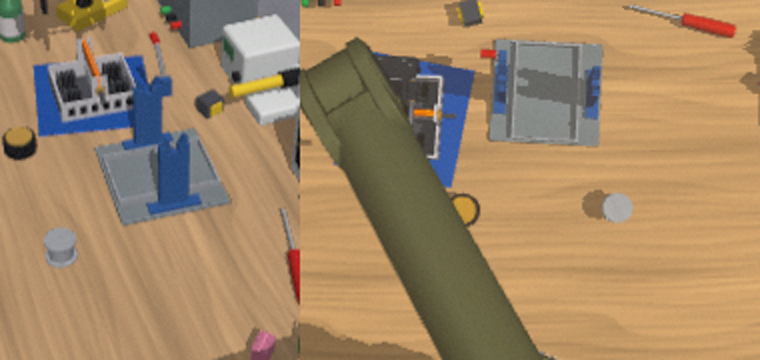

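All four sinks are in the basket (side crop (95,80)) and the bench area is clear. Checking that the basket hasn't slid since its release.

```bash
python3 - <<'E'
from h import *
t=cam("top")
def L(n):
    d=dict(t);d["frame"]=cv2.imread(n)[:,:,::-1];return d
def prof(c,u0,u1,v0,v1):
    f=c["frame"].astype(float);w=np.clip(f[:,:,0]-f[:,:,2]-60,0,None)[v0:v1,u0:u1]
    return w.sum(0).round(),[round((w[:,i]*np.arange(v0,v1)).sum()/max(w[:,i].sum(),1),2) for i in range(w.shape[1])]
for n,c,b in(("top0",L("pics/top0.png"),(310,360,170,188)),("t3",L("pics/t3.png"),(255,285,190,206)),("now",t,(255,285,190,206))):
    p,m=prof(c,*b);i=np.nonzero(p>100)[0];print(n,b[0]+i[0],p[i[0]-2:i[0]+4],"...",b[0]+i[-1],p[i[-1]-4:i[-1]+4],m[i[-1]-6:i[-1]+1])
print(proj(t,[.578,-.0426,.158]),proj(t,[.5364,.2165,.091]))
E
```

```text
top0 316 [ 28.  11. 197. 362. 408. 396.] ... 352 [454. 421. 425. 480. 486.  56.  27.  77.] [np.float64(178.75), np.float64(178.8), np.float64(178.81), np.float64(178.83), np.float64(178.86), np.float64(178.98), np.float64(179.0)]
t3 267 [  0.  45. 322. 432. 443. 432.] ... 279 [450. 357.   7.  28. 219.  74.   0.   0.] [np.float64(195.92), np.float64(195.97), np.float64(196.07), np.float64(195.95), np.float64(196.0), np.float64(196.64), np.float64(197.12)]
now 267 [  0.  12. 338. 429. 433. 432.] ... 279 [455. 355.   0.  29. 206.  70.   0.   0.] [np.float64(195.94), np.float64(195.96), np.float64(196.06), np.float64(195.96), np.float64(0.0), np.float64(196.17), np.float64(197.05)]
[334.00956276 177.95980055] [258.66174615 194.88627178]
```

The basket has not moved since release (bar-end profiles identical), so the release pose is the right place to regrasp.

>>> play_rows --steps '[[[0.014,0.025,0.02,0,0,-0.004,0.045],[0.0135,0.0245,0.03,0,0,0,0.045],[0,0,0.03,0,0,0,0.045],[0,0,0.025,0,0,0,0.045],[0,0,0,0,0,0,0.045],[0,0,0,0,0,0,0.045],[0,0,0,0,0,0,0.045],[0,0,0,0,0,0,0.045]]]'

```text
time_s: 51.95
tool_pos: [0.538, 0.2174, 0.1236]
tool_rot: [179.8, -0.0, 86.1]
force: [0.3, -0.1, 0.3]
grip_width: 0.045
grasp_force: 0.0
```

```bash
python3 - <<'E'
from h import *
plan(.5364,.2165,.0625,85.75)
E
```

```text
t 52.0 pos [0.538  0.2174 0.1236] rot [ 1.7984e+02 -3.0000e-02  8.6110e+01] | turn [ 0.003 -0.001  0.006] then shift [-0.001  -0.0015  0.0611] rows@40mm 2.0 F [ 0.3 -0.1  0.3] w 0.045 q7 [ 22. -44.]
```

>>> play_rows --steps '[[[-0.0005,-0.0015,0.02,0,0,0.005,0.045],[0,0,0.02,0,0,0,0.045],[0,0,0.015,0,0,0,0.045],[0,0,0.006,0,0,0,0.045],[0,0,0,0,0,0,0.045],[0,0,0,0,0,0,0.045],[0,0,0,0,0,0,0.045],[0,0,0,0,0,0,0.045]]]'

```text
time_s: 52.75
tool_pos: [0.5361, 0.2168, 0.0616]
tool_rot: [179.9, -0.0, 85.8]
force: [-0.6, -0.1, -0.2]
grip_width: 0.0445
grasp_force: 0.0
```

```bash
python3 - <<'E'
from h import *
plan(.5364,.2165,.0625,85.75)
E
```

```text
t 52.8 pos [0.5361 0.2168 0.0616] rot [ 1.7993e+02 -2.0000e-02  8.5800e+01] | turn [ 0.001 -0.     0.001] then shift [-0.0003  0.0004 -0.0009] rows@40mm 1.0 F [-0.6 -0.1 -0.2] w 0.0445 q7 [ 20. -47.]
```

Close gently, then firmly, and lift.

>>> play_rows --force 8 --steps '[[[0,0,0,0,0,0,0.02],[0,0,0,0,0,0,0.01],[0,0,0,0,0,0,0.005],[0,0,0,0,0,0,0.005],[0,0,0,0,0,0,0.005]]]'

```text
time_s: 53.25
tool_pos: [0.5355, 0.2166, 0.0608]
tool_rot: [-180.0, 0.0, 85.8]
force: [0.1, -0.7, -0.7]
grip_width: 0.0128
grasp_force: 0.0
```

>>> play_rows --force 50 --steps '[[[0,0,0,0,0,0,0.005],[0,0,0,0,0,0,0.005],[0,0,0,0,0,0,0.005]]]'

```text
time_s: 53.55
tool_pos: [0.536, 0.2165, 0.0609]
tool_rot: [180.0, -0.0, 85.8]
force: [2.3, -0.1, -2.0]
grip_width: 0.0097
grasp_force: 50.0
```

>>> play_rows --steps '[[[0,0,-0.003,0,0,0,0.005],[0,0,-0.006,0,0,0,0.005],[0,0,-0.012,0,0,0,0.005],[0,0,-0.02,0,0,0,0.005],[0,0,-0.03,0,0,0,0.005],[0,0,-0.035,0,0,0,0.005],[0,0,-0.035,0,0,0,0.005],[0,0,-0.035,0,0,0,0.005],[0,0,-0.035,0,0,0,0.005],[0,0,-0.03,0,0,0,0.005],[0,0,-0.02,0,0,0,0.005],[0,0,-0.01,0,0,0,0.005]]]'

```text
time_s: 54.75
tool_pos: [0.5354, 0.2175, 0.3344]
tool_rot: [179.8, -0.1, 85.9]
force: [0.5, 0.2, -7.9]
grip_width: 0.0097
grasp_force: 50.0
```

```bash
python3 - <<'E'
from h import *
plan(.5778,-.0426,.3242,85.76)
E
```

```text
t 54.8 pos [0.5354 0.2175 0.3344] rot [ 1.7985e+02 -5.0000e-02  8.5860e+01] | turn [ 0.003 -0.001  0.002] then shift [-0.2563  0.0615  0.0102] rows@40mm 7.0 F [ 0.5  0.2 -7.9] w 0.0097 q7 [ 25. -39.]
```

>>> play_rows --steps '[[[-0.01,0.002,0,0,0,0,0.005],[-0.02,0.005,0,0,0,0,0.005],[-0.03,0.007,0,0,0,0,0.005],[-0.03,0.007,0,0,0,0,0.005],[-0.03,0.007,0,0,0,0,0.005],[-0.03,0.007,0,0,0,0,0.005],[-0.03,0.007,0,0,0,0,0.005],[-0.03,0.007,0,0,0,0,0.005],[-0.025,0.006,0,0,0,0,0.005],[-0.015,0.004,0,0,0,0,0.005],[-0.006,0.002,0,0,0,0,0.005],[0,0,0,0,0,0,0.005]]]'

```text
time_s: 55.95
tool_pos: [0.5773, -0.0436, 0.3311]
tool_rot: [-179.9, -0.0, 85.8]
force: [-0.4, -0.2, -8.2]
grip_width: 0.0095
grasp_force: 50.0
```

>>> play_rows --steps '[[[0,0,0.01,0,0,0,0.005],[0,0,0.02,0,0,0,0.005],[0,0,0.03,0,0,0,0.005],[0,0,0.03,0,0,0,0.005],[0,0,0.025,0,0,0,0.005],[0,0,0.015,0,0,0,0.005],[0,0,0,0,0,0,0.005],[0,0,0,0,0,0,0.005],[0,0,0,0,0,0,0.005],[0,0,0,0,0,0,0.005],[0,0,0,0,0,0,0.005]]]'

```text
time_s: 57.05
tool_pos: [0.5782, -0.0432, 0.2029]
tool_rot: [179.9, 0.0, 85.8]
force: [0.1, -0.6, -7.3]
grip_width: 0.0097
grasp_force: 50.0
```

```bash
python3 - <<'E'
from h import *
plan(.5778,-.0426,.128,85.76)
s=cam("side");cv2.imwrite("pics/h1.png",cv2.resize(s["frame"][150:270,270:390],None,fx=5,fy=5,interpolation=cv2.INTER_CUBIC)[:,:,::-1])
E
```

```text
t 57.0 pos [ 0.5782 -0.0432  0.2029] rot [1.7991e+02 2.0000e-02 8.5800e+01] | turn [0.002 0.    0.001] then shift [ 0.0005 -0.0004  0.0749] rows@40mm 2.0 F [ 0.1 -0.6 -7.3] w 0.0097 q7 [ 46. -13.]
```

>>> play_rows --steps '[[[0.0005,-0.0004,0.01,0,0,0,0.005],[0,0,0.01,0,0,0,0.005],[0,0,0.01,0,0,0,0.005],[0,0,0.008,0,0,0,0.005],[0,0,0.006,0,0,0,0.005],[0,0,0.004,0,0,0,0.005],[0,0,0,0,0,0,0.005],[0,0,0,0,0,0,0.005]]]'

```text
time_s: 57.9
tool_pos: [0.5775, -0.0426, 0.1541]
tool_rot: [180.0, 0.0, 85.8]
force: [0.6, -0.4, -7.4]
grip_width: 0.0096
grasp_force: 50.0
```

>>> play_rows --steps '[[[0,0,0.004,0,0,0,0.005],[0,0,0.004,0,0,0,0.005],[0,0,0.004,0,0,0,0.005],[0,0,0.003,0,0,0,0.005],[0,0,0.003,0,0,0,0.005],[0,0,0,0,0,0,0.005],[0,0,0,0,0,0,0.005]]]'

```text
time_s: 58.6
tool_pos: [0.5773, -0.0427, 0.1358]
tool_rot: [-180.0, -0.0, 85.8]
force: [-0.7, -0.2, -7.5]
grip_width: 0.0095
grasp_force: 50.0
```

```bash
python3 - <<'E'
from h import *
plan(.5778,-.0426,.128,85.76)
E
```

```text
t 58.6 pos [ 0.5773 -0.0427  0.1358] rot [-180.    -0.    85.8] | turn [-0.    -0.     0.001] then shift [0.0001 0.0005 0.0078] rows@40mm 1.0 F [-0.7 -0.2 -7.5] w 0.0095 q7 [ 45. -15.]
```

>>> play_rows --steps '[[[0,0.0004,0.003,0,0,0,0.005],[0,0,0.002,0,0,0,0.005],[0,0,0.001,0,0,0,0.005],[0,0,0,0,0,0,0.005],[0,0,0,0,0,0,0.005],[0,0,0.001,0,0,0,0.005],[0,0,0.0005,0,0,0,0.005],[0,0,0,0,0,0,0.005],[0,0,0,0,0,0,0.005]]]'

```text
time_s: 59.5
tool_pos: [0.5777, -0.0427, 0.1284]
tool_rot: [-180.0, 0.0, 85.8]
force: [-0.9, 0.3, -7.9]
grip_width: 0.0097
grasp_force: 50.0
```

>>> play_rows --steps '[[[0,0,0.0005,0,0,0,0.005],[0,0,0.0005,0,0,0,0.005],[0,0,0,0,0,0,0.005],[0,0,0,0,0,0,0.005]]]'

```text
time_s: 59.9
tool_pos: [0.5778, -0.0427, 0.1278]
tool_rot: [180.0, 0.0, 85.8]
force: [-1.6, -0.3, -2.9]
grip_width: 0.0097
grasp_force: 50.0
```

>>> play_rows --steps '[[[0,0,0.0004,0,0,0,0.005],[0,0,0,0,0,0,0.005],[0,0,0,0,0,0,0.005]]]'

```text
time_s: 60.2
tool_pos: [0.5778, -0.0427, 0.1277]
tool_rot: [180.0, 0.0, 85.8]
force: [-4.0, -0.6, 3.2]
grip_width: 0.0095
grasp_force: 50.0
```

>>> play_rows --force 8 --steps '[[[0,0,-0.0004,0,0,0,0.013],[0,0,0,0,0,0,0.018],[0,0,0,0,0,0,0.03],[0,0,0,0,0,0,0.045],[0,0,0,0,0,0,0.045],[0,0,0,0,0,0,0.045]]]'

```text
time_s: 60.8
tool_pos: [0.5778, -0.0426, 0.1274]
tool_rot: [180.0, 0.0, 85.8]
force: [-0.6, -0.3, -0.7]
grip_width: 0.0408
grasp_force: 0.0
```

>>> play_rows --steps '[[[0,0,-0.01,0,0,0,0.045],[0,0,-0.03,0,0,0,0.045],[0,0,-0.04,0,0,0,0.045],[0,0,-0.05,0,0,0,0.045],[0,0,-0.04,0,0,0,0.045],[0,0,-0.01,0,0,0,0.045],[0,0,0,0,0,0,0.045]]]'

```text
time_s: 61.5
tool_pos: [0.5787, -0.0423, 0.3097]
tool_rot: [179.8, 0.0, 85.8]
force: [1.0, 0.2, -0.5]
grip_width: 0.045
grasp_force: 0.0
```

```bash
python3 - <<'E'
from h import *
s=cam("side");t=cam("top")
cv2.imwrite("pics/h2.png",cv2.resize(np.hstack([s["frame"][150:250,270:390],t["frame"][140:240,280:400]]),None,fx=3.3,fy=3.3,interpolation=cv2.INTER_CUBIC)[:,:,::-1])
# knob in both views
for n,c,roi in(("t",t,(270,150,340,210)),("s",s,(300,140,350,180))):
    for lo,hi in(((0,150,80),(6,255,255)),((172,150,80),(179,255,255))):
        for ce,a,px in segs(c,lo,hi,roi,4): print("knob",n,ce,a,atz(c,*ce,.22))
plan(.5995,.053,.29,-4.5)
E
```

```text
knob t [303.5 166.5] 32 [0.60506284 0.05472828 0.22      ]
knob s [326.80952381 158.52380952] 21 [0.60708756 0.05943024 0.22      ]
t 61.6 pos [ 0.5771 -0.0428  0.3063] rot [-1.7991e+02  2.0000e-02  8.5810e+01] | turn [-1.000e-03  1.000e-03  1.576e+00] then shift [ 0.0148 -0.0972  0.0163] rows@40mm 3.0 F [-0.7  0.   0.4] w 0.0451 q7 [ 47. -11.]
```

View pics/h2.png

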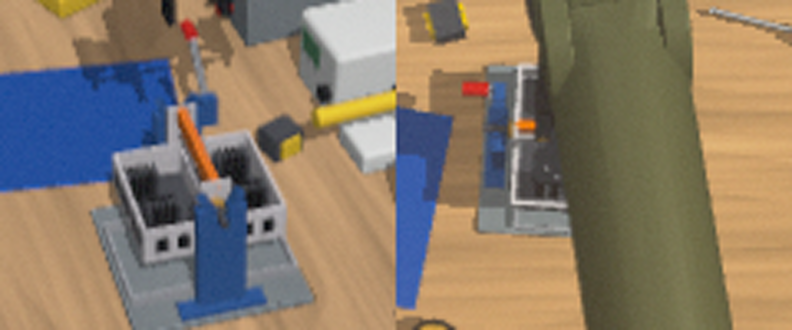

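The basket hangs level in both slots with two sinks on each side; the keeper knob is up at side crop (188,30). Next, the lever.

>>> play_rows --steps '[[[0,0,0,0,0,0.144,0.045],[0,0,0,0,0,0.144,0.045],[0,0,0,0,0,0.144,0.045],[0,0,0,0,0,0.144,0.045],[0,0,0,0,0,0.144,0.045],[0,0,0,0,0,0.144,0.045],[0,0,0,0,0,0.144,0.045],[0,0,0,0,0,0.144,0.045],[0,0,0,0,0,0.144,0.045],[0,0,0,0,0,0.144,0.045],[0,0,0,0,0,0.136,0.045]]]'

```text
time_s: 62.7
tool_pos: [0.5766, -0.0429, 0.3048]
tool_rot: [-180.0, 0.2, -4.8]
force: [0.3, -0.4, -0.5]
grip_width: 0.045
grasp_force: 0.0
```

>>> play_rows --steps '[[[0.007,-0.032,0,0,0,0,0.045],[0.007,-0.032,0,0,0,0,0.045],[0.006,-0.033,0,0,0,0,0.045],[0,0,0,0,0,0,0.045],[0,0,0,0,0,0,0.045],[0,0,0,0,0,0,0.045]]]'

```text
time_s: 63.3
tool_pos: [0.6047, 0.0509, 0.3058]
tool_rot: [179.9, 0.1, -4.6]
force: [-0.3, -0.7, 0.2]
grip_width: 0.0451
grasp_force: 0.0
```

```bash
python3 - <<'E'
from h import *
plan(.605,.055,.208,-4.3)
E
```

```text
t 63.3 pos [0.6047 0.0509 0.3058] rot [ 1.7993e+02  1.4000e-01 -4.5800e+00] | turn [ 0.001  0.003 -0.005] then shift [ 0.     -0.0041  0.0978] rows@40mm 3.0 F [-0.3 -0.7  0.2] w 0.0451 q7 [  29. -110.]
```

>>> play_rows --steps '[[[0,-0.004,0.03,0,0,0,0.045],[0,0,0.03,0,0,0,0.045],[0,0,0.025,0,0,0,0.045],[0,0,0.013,0,0,0,0.045],[0,0,0,0,0,0,0.045],[0,0,0,0,0,0,0.045]]]'

```text
time_s: 63.9
tool_pos: [0.606, 0.0558, 0.2102]
tool_rot: [180.0, -0.1, -4.6]
force: [0.4, 0.4, -0.1]
grip_width: 0.0451
grasp_force: 0.0
```

>>> play_rows --force 5 --steps '[[[0,0,0,0,0,0,0.015],[0,0,0,0,0,0,0.015],[0,0,0,0,0,0,0.015],[0,0,0,0,0,0,0.015],[0,0,0,0,0,0,0.015]]]'

```text
time_s: 64.4
tool_pos: [0.6059, 0.0527, 0.2105]
tool_rot: [179.7, -0.1, -4.7]
force: [-1.6, -6.0, 4.5]
grip_width: 0.025
grasp_force: 5.0
```

>>> play_rows --steps '[[[0,0.002,0,0,0,0,0.015],[-0.0122,0,0.0031,0,0,0,0.015],[-0.0116,0,0.0048,0,0,0,0.015],[-0.0108,0,0.0066,0,0,0,0.015],[-0.0096,0,0.008,0,0,0,0.015],[-0.0084,0,0.0095,0,0,0,0.015],[-0.0068,0,0.0105,0,0,0,0.015],[-0.0052,0,0.0115,0,0,0,0.015],[-0.0034,0,0.0121,0,0,0,0.015],[-0.0016,0,0.0125,0,0,0,0.015],[-0.0001,0,0.0055,0,0,0,0.015],[0,0,0,0,0,0,0.015]]]'

```text
time_s: 65.6
tool_pos: [0.5361, 0.0579, 0.1249]
tool_rot: [179.9, -0.0, -4.6]
force: [1.5, -5.5, -0.6]
grip_width: 0.0247
grasp_force: 5.0
```

>>> play_rows --steps '[[[0,0,0,0,0,0,0.015],[0,0,0,0,0,0,0.015]]]'

```text
time_s: 65.8
tool_pos: [0.5361, 0.0579, 0.125]
tool_rot: [179.9, -0.0, -4.6]
force: [1.4, -5.4, -1.5]
grip_width: 0.0248
grasp_force: 5.0
```

```bash
python3 - <<'E'
from h import *
plan(.536,.058,.125,-4.3)
s=cam("side")
for lo,hi in(((0,150,80),(6,255,255)),((172,150,80),(179,255,255))):
    for ce,a,px in segs(s,lo,hi,(295,140,350,200),2): print("knob",ce,a)
print(proj(s,[.5363,.0605,.14]))
E
```

```text
t 65.8 pos [0.5361 0.0579 0.125 ] rot [ 1.7986e+02 -3.0000e-02 -4.5600e+00] | turn [ 0.002 -0.    -0.005] then shift [-0.0001 -0.0001 -0.    ] rows@40mm 1.0 F [ 1.4 -5.4 -1.5] w 0.0248 q7 [  31. -112.]
knob [337.47058824 152.        ] 17
[307.64896334 181.58753781]
```

>>> play_rows --steps '[[[0,0,0,0,0,0,0.045],[0,0,0,0,0,0,0.045],[0,0,0,0,0,0,0.045],[0,0,-0.015,0,0,0,0.045],[0,0,-0.04,0,0,0,0.045],[0,0,-0.05,0,0,0,0.045],[0,0,-0.05,0,0,0,0.045],[0,0,0,0,0,0,0.045]]]'

```text
time_s: 66.65
tool_pos: [0.5395, 0.0619, 0.2888]
tool_rot: [-179.9, -0.8, -4.4]
force: [0.6, 0.7, -0.4]
grip_width: 0.0447
grasp_force: 0.0
```

>>> play_rows --steps '[[[-0.03,-0.03,-0.02,0,0,0,0.045],[-0.03,-0.04,0,0,0,0,0.045],[0,-0.04,0,0,0,0,0.045],[0,-0.04,0,0,0,0,0.045],[0,-0.04,0,0,0,0,0.045],[0,-0.03,0,0,0,0,0.045],[0,0,0,0,0,0,0.045],[0,0,0,0,0,0,0.045],[0,0,0,0,0,0,0.045],[0,0,0,0,0,0,0.045],[0,0,0,0,0,0,0.045]]]'

```text
time_s: 67.75
tool_pos: [0.4937, 0.2826, 0.3005]
tool_rot: [180.0, -0.0, -4.6]
force: [0.0, -0.1, -0.6]
grip_width: 0.0449
grasp_force: 0.0
```

```bash
python3 - <<'E'
from h import *
s=cam("side");t=cam("top")
for n,c,roi in(("t",t,(285,150,320,210)),("s",s,(295,150,332,200))):
    for lo,hi in(((0,150,80),(6,255,255)),((172,150,80),(179,255,255))):
        for ce,a,px in segs(c,lo,hi,roi,2): print("knob",n,ce,a,px.min(0),px.max(0))
bar(t,.156,(305,168,365,190))
c0=cv2.imread("pics/side0.png")[:,:,::-1].astype(int)
print("side diff around stand/basket bar",np.abs(c0-s["frame"].astype(int))[170:250,297:368].mean())
print(get_obs()["force"],get_obs()["tool_pos"])
E
```

```text
knob t [303.11111111 192.2962963 ] 27 [300 190] [306 194]
knob s [307.27272727 181.54545455] 11 [306 180] [308 184]
knob s [309.  181.5] 2 [309 181] [309 182]
bar centre 0.577517386229072 -0.0426132195782611 yaw -4.184645648185975 ends y [ 0.01665234 -0.10187877]
side diff around stand/basket bar 11.30974178403756
[-0.75851077 -0.01323736 -0.28387357] [0.49358549 0.28307623 0.30042299]
```

The knob is where a fully lowered lever should put it (side (307.3,181.5), predicted (307.6,181.6)), and the bar is back within 1 mm of its starting position. Handing in.

```bash
python3 -c "
from cell import *
print(sign_off())"
```

```text
the job is handed in; nothing more can be done
None
```

The job is handed in, with no verdict returned: by my final checks the basket hangs level in both slots with two heatsinks in each compartment, the keeper lever is down, and the arm is clear.

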